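Wedge a stripped coffee grinder tight in its holding fixture

TASK

The stripped grinder stands loose in its holding fixture. Start the beech wedge by hand, narrow end first and lying flat, in the gap between the grinder's foot and the slanted fence, let go of it, then tap it further in with the mallet, striking only the wedge, until the grinder is locked tight but not overdriven. Lay the mallet down on the bench clear of the fixture when done, and leave the other things on the bench alone.

Things in the scene. Friction and masses are not known exactly. Their poses are not given: they have to be found in the camera images.
- fixture: Fixed holding fixture: aluminium base plate 230 x 210 mm, 10 mm thick, with a slanted fence, an end stop and a side stop. Frame: origin at bench height, z up, y = direction in which the wedge is driven. Plate: x -60 to 170, y -125 to 85 mm. End stop's face at y = 58 mm. The grinder stands on the plate between fence and side stop.
- slot_mouth (a point): Wide end of the wedge gap, on the plate's top, at x -11.2, y -58, z 10 mm in the fixture's frame (same axes). The steel fence (34 mm high, 30 mm thick, fixture y -58 to 60) is on the gap's -x side; its face slants 1 in 8, from fixture x -22.4 at y -58 to -7.6 mm at y 60: the gap narrows towards +y. The grinder's foot is the gap's +x side.
- chassis_foot (a point): Centre of the grinder's cast foot, 120 (x) x 110 (y) x 25 mm high; axes about parallel to the fixture's. The grinder is 155 mm tall, 0.8 kg, and stands loose: the foot's near side starts 4 to 5.2 mm to the -x side of x = 0 in the fixture's frame. Above the foot the upright is 74 mm square, centred 12 mm towards +x. Never squeeze the foot with more than 45 N.
- slot_end (a point): Narrow end of the wedge gap, at x -4, y 58, z 10 mm in the fixture's frame. The side stop, at the foot's far (+x) side, has a springy rubber facing (25 N per mm). It is bolted in slots, so the foot's near side comes to bear anywhere from x -3 to 3 mm in the fixture's frame: how deep the wedge goes before it bites must be felt.
- wedge_shank (a point): Beech wedge lying flat on the bench, 150 mm long, 34 mm high, 0.1 kg. This is the centre, 17 mm up, of its straight shank (to grip): x +-12.25, y +-25 mm. From y 25 it tapers to a tip 12 mm wide at y 125: the +x side is straight all along (it goes against the foot), the -x side slants 1 in 8 like the fence. The flat butt to be struck is at y -25.
- wedge_tip (a point): Middle of the wedge's 12 mm wide tip, 17 mm up; axes as at the shank. Waxed, friction about 0.3: it stays where it is driven. It is locked tight when it clamps the foot with 12 N or more by itself (slow mallet pushes or taps that peak at 20 to 25 N do it; over 30 N may overload the foot); it must be let go by the gripper before it is that tight.
- mallet_neck (a point): Soft-faced mallet lying on the bench, 0.32 kg. This point is on the handle's neck, a wooden bar 24 mm wide x 22 mm high reaching from 18 to 108 mm behind the head's axis; it is 42 mm behind that axis, 18 mm above the bench: the place to grip for steady taps. x points along the handle to the head, y along the head, z up.
- mallet_head (a point): Centre of the mallet's head, a cylinder along y, 90 mm long, 36 mm in diameter, with a flat nylon face at each end (y = 45 and -45 mm). The handle runs to -x and ends 214 mm from here. Lying on the bench, the centre is 18 mm up.
- burr: Bystander: steel grinding burr, a ring of 64 mm diameter, 10 mm thick, lying on the bench; origin at the centre of its underside.
- screwdriver: Bystander: screwdriver lying on the bench.
- partsbin: Bystander: blue parts bin, 150 x 100 x 75 mm; origin at the centre of its underside.
Things that resemble listed ones, but are neither listed nor needed, are in the scene too. Of the things that look like the part that bears wedge_shank, the middle-sized one is meant.

How it is judged:
By the outcome, as a careful person would: the job done as asked, in the order asked, and still so for the second after the job is handed in, with the robot touching nothing.
It also fails if it takes over 72 s, if anything falls off the work surface, if the arm or the gripper's body presses on something with over 40 N, if the wrist force passes 120 N, or if a joint passes its speed limit or range.

ROBOT

A 6-joint arm with a two-finger parallel gripper is mounted at the origin on the work surface. World frame = base frame: x ahead of the robot, y to its left, z up, the work surface at z = 0. Lengths are in m, angles in degrees, forces in N, time in s.
With the tool pointing down it reaches from about 0.325 to 1 m from the base axis. Payload 5.1 kg.
Tool frame: the origin (TCP) lies midway between the tips of the shut fingers; the grasp point (between the pads) lies 19 mm behind it; z points along the fingers, y is the direction in which the jaws open and shut (so a half turn about z gives the same grasp; the last joint's range is limited). The gripper opens to 85 mm and grips with 20 to 120 N. Pads are 22 mm wide; open, the fingers measure 114 mm over their backs; the gripper's body (76 mm by 85 mm) begins 54 mm behind the grasp point. The pads swing forward as they close: fully open they stand 13 mm farther back than shut.
Start: joints at [-69.935, 7.093, 94.555, -0, 78.352, -4.733], TCP at [0.273, -0.59, 0.231] pointing down, gripper open.
Joint ranges: [-149.61, 149.61], [-58.7, 133.49], [1.44, 155.28], [-77.14, 257.14], [18.33, 153.61], [-166.67, 166.67]. Speed limits (degrees/s): [147.25, 147.25, 180, 180, 180, 180].

INTERFACE

Orientations are given as a 3x3 rotation matrix whose columns are the frame's x, y, z axes.
In Python, from station import read_state, snapshot, hand_in, search_frame gives the robot as it stands. The module is installed in compiled form; this text tells all that it offers.
- The arm moves only by the tool servo_tool, never from a script. Its argument "steps" is a list of rows, each a list of 5 numbers: the shift along the tool's x, y, z each as a share of 0.4 m, from -1 to 1, then the turn about the tool's z as a share of 8 degrees, from -1 to 1, then the opening, from -1 (shut) to 1 (fully open). In form: [[x, y, z, turn, grip], ...]. A call has 1 to 12 rows; each row shifts and turns the commanded pose from where the row before left it, along the tool's axes as they then stand; what a row does not reach is not made up. A row lasts 1/10 s, in which the tool goes at most 50 mm and 8.59 degrees, less where a joint would pass 70% of its speed; a pose out of reach is approached as far as the arm can. A call with a number of a shift or a turn outside -1 to 1 is refused whole. A call with a gripper value outside its range is refused whole. The fingers move at their own pace and stop on an object; "newtons" is the grip in N (left out, the last holds). Time passes only in rows, so rows that do not move let the fingers close. It gives the time, the measured TCP pose, the force and the opening at its end, in the units of the state.
- read_state(): the state, without advancing time (a new reading comes with each control period).
- snapshot(name): name is "side" or "top"; returns a dict with "frame" (480x640x3 uint8, red, green, blue), "depth" (480x640 float32, m along the optical axis (not along the pixel's ray), 0 where there is no reading), "fovy" (degrees; the focal length in pixels is half the picture's height over the tangent of half this angle, whatever the lens; pixels are square), "cx", "cy" (the principal point, pixels), "eye" and "orientation" of the camera in the world. Camera axes: x right, y down, z forward; pixel columns grow to the right and rows downward; lengths in m; the calibration is good to about 2 mm. A picture is of the moment at which its call begins.
- hand_in(): hands the job in, once; it reports no verdict.
Trained networks look in the newest picture that a camera, given by its name, has taken for a name from the list of things; names that differ only in an ending like _2 or _b are one class to them, and where a whole thing is asked for, a point or a joint stands for the part that bears it (a point fixed in the world has none). Each returns a list of dicts, best first, with "p" (0 to 1); they miss things now and then, are a little off and sometimes report something else, mostly with a low value. They report only what shows in the picture. A call takes as long as a camera call. They do not tell look-alikes from the thing itself.
- search_frame(camera, query): "rect" ([centre column, centre row, width, height] in pixels, round what is visible of it).
The state is a dict: "t": time; "joint_pos": joint angles; "joint_vel": joint speeds; "joint_torque": joint torques, N m; "tool_pos": TCP position; "orientation": TCP orientation; "wrist_force": force on the tool from outside, world axes, zero at the start; "torque": the same for the moment, N m; "grip_width": finger opening in m.
Only numpy, scipy, OpenCV 4.12 (cv2) and the standard library are available. Lean on these libraries where they do the work, as an engineer would, in place of code of your own. Each camera call takes 0.05 s, during which the arm holds its last target.

## Working session

There is one attempt and no reset: what is moved stays moved. The work goes in short steps, Python scripts to look and compute and a tool call to move; the robot and the scene stay as the last step left them, time stands still between calls to the robot, and variables do not carry over. Pictures are saved under pics/ and viewed, and the job is handed in when it is done.

Besides the shell and the picture viewer there is one more tool, called after "Request:" by a JSON object that holds its "fn" and its "kwargs", one argument or row to a line. servo_tool: Moves the arm, as the interface text tells. Its arguments: {"type":"object","properties":{"steps":{"type":"array"},"newtons":{"type":"number"}},"required":["steps"]}

```bash
ls; mkdir -p pics
cat > h.py <<'E'
import numpy as np, cv2, pickle
from station import read_state, snapshot, search_frame
def snap(name,fn):
    s=snapshot(name); cv2.imwrite('pics/'+fn+'.png',s['frame'][:,:,::-1]); pickle.dump(s,open('pics/'+fn+'.pkl','wb')); return s
def K(s): return 240/np.tan(np.radians(s['fovy'])/2)
def ray(s,u,v):
    f=K(s); return np.array(s['orientation'])@np.array([(u-s['cx'])/f,(v-s['cy'])/f,1.0])
def px(s,u,v,d=None):
    if d is None: d=float(s['depth'][int(round(v)),int(round(u))])
    return np.array(s['eye'])+ray(s,u,v)*d
def pz(s,u,v,z):
    r=ray(s,u,v); return np.array(s['eye'])+r*(z-s['eye'][2])/r[2]
def proj(s,p):
    q=np.array(s['orientation']).T@(np.array(p)-np.array(s['eye'])); f=K(s)
    return np.array([s['cx']+f*q[0]/q[2], s['cy']+f*q[1]/q[2]])
E
python3 - <<'E'
from h import *
np.set_printoptions(precision=4,suppress=True)
print(read_state())
for c in ['side','top']:
    s=snap(c,c+'0'); print(c,s['fovy'],s['cx'],s['cy'],s['eye'],s['orientation'])
    for q in ['fixture','slot_mouth','chassis_foot','slot_end','wedge_shank','wedge_tip','mallet_neck','mallet_head','burr','screwdriver','partsbin']:
        print(q,[(round(r['p'],2),np.round(r['rect'],0).tolist()) for r in search_frame(c,q)])
E
```

```text
pics
{'t': 0.0, 'joint_pos': array([-69.9348,   7.1352,  94.634 ,  -0.0014,  78.3529,  -4.733 ]), 'joint_vel': array([ 0.1253, -0.0754, -0.0436, -0.1159, -0.0823,  0.0034]), 'joint_torque': array([ -0.0002, -42.3611, -36.5447,  -0.0001,   0.0069,  -0.    ]), 'tool_pos': array([ 0.2724, -0.5895,  0.23  ]), 'orientation': array([[ 0.9078,  0.4194, -0.0008],
       [ 0.4194, -0.9078,  0.002 ],
       [ 0.0002, -0.0021, -1.    ]]), 'wrist_force': array([ 0.5976, -0.0874, -0.075 ]), 'torque': array([-0.0373, -0.0065,  0.0221]), 'grip_width': 0.08563008291209724}
side 57.35347289395381 319.2348652629187 245.42113935805077 [0.2382 1.0007 0.664 ] [[-0.9265 -0.2152  0.3087]
 [-0.376   0.4984 -0.7811]
 [ 0.0142 -0.8398 -0.5427]]
fixture [(0.74, [323.0, 254.0, 99.0, 56.0])]
slot_mouth [(0.81, [323.0, 252.0, 100.0, 54.0])]
chassis_foot [(0.83, [324.0, 231.0, 51.0, 70.0])]
slot_end [(0.78, [321.0, 250.0, 102.0, 59.0])]
wedge_shank [(0.86, [393.0, 318.0, 37.0, 38.0]), (0.56, [245.0, 413.0, 58.0, 121.0])]
wedge_tip [(0.91, [323.0, 333.0, 37.0, 55.0]), (0.74, [346.0, 174.0, 34.0, 26.0]), (0.69, [246
[... 563 characters left out ...]
.0, 93.0])]
slot_mouth [(0.96, [331.0, 244.0, 90.0, 96.0])]
chassis_foot [(0.65, [325.0, 240.0, 52.0, 57.0])]
slot_end [(0.89, [332.0, 244.0, 90.0, 92.0])]
wedge_shank [(0.94, [207.0, 290.0, 66.0, 16.0]), (0.84, [249.0, 336.0, 30.0, 37.0]), (0.72, [118.0, 268.0, 76.0, 70.0])]
wedge_tip [(0.81, [210.0, 290.0, 52.0, 9.0]), (0.77, [118.0, 268.0, 67.0, 78.0]), (0.72, [247.0, 338.0, 36.0, 42.0])]
mallet_neck [(0.97, [482.0, 311.0, 38.0, 95.0]), (0.45, [208.0, 290.0, 65.0, 15.0])]
mallet_head [(0.94, [481.0, 310.0, 42.0, 89.0])]
burr [(0.75, [434.0, 190.0, 22.0, 23.0])]
screwdriver [(0.7, [516.0, 212.0, 43.0, 19.0])]
partsbin [(0.94, [199.0, 204.0, 61.0, 69.0]), (0.45, [505.0, 207.0, 73.0, 21.0])]
```

View pics/top0.png

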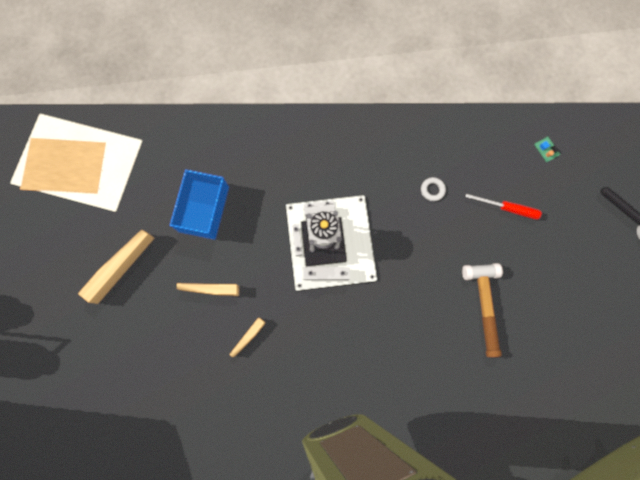

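View pics/side0.png

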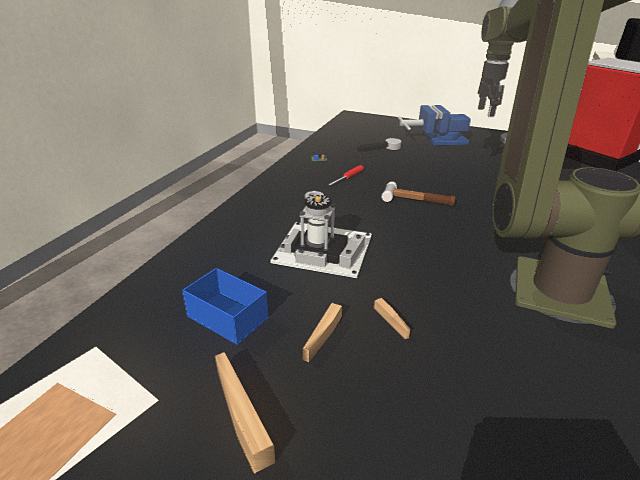

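Run:
```python
import cv2
a=cv2.imread('pics/top0.png')
cv2.imwrite('pics/top0a.png',cv2.resize(a[180:360,70:270],None,fx=4,fy=4,interpolation=3)[:600,:800])
cv2.imwrite('pics/top0b.png',cv2.resize(a[180:310,270:400],None,fx=5,fy=5,interpolation=3)[:600,:800])
cv2.imwrite('pics/top0c.png',cv2.resize(a[240:370,420:560],None,fx=4,fy=4,interpolation=3)[:600,:800])
```

```text
(no output)
```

The top view shows three wedges: large (118,268), middle (208,290) and small (248,338). The fixture is at (332,244) and the mallet at (483,310), with its head at (482,271). Next I'll zoom in.

View pics/top0a.png

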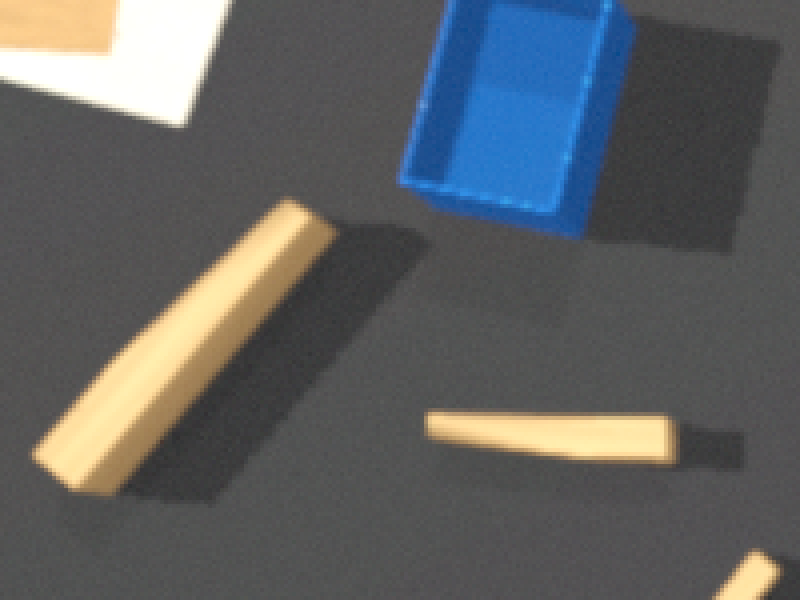

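View pics/top0b.png

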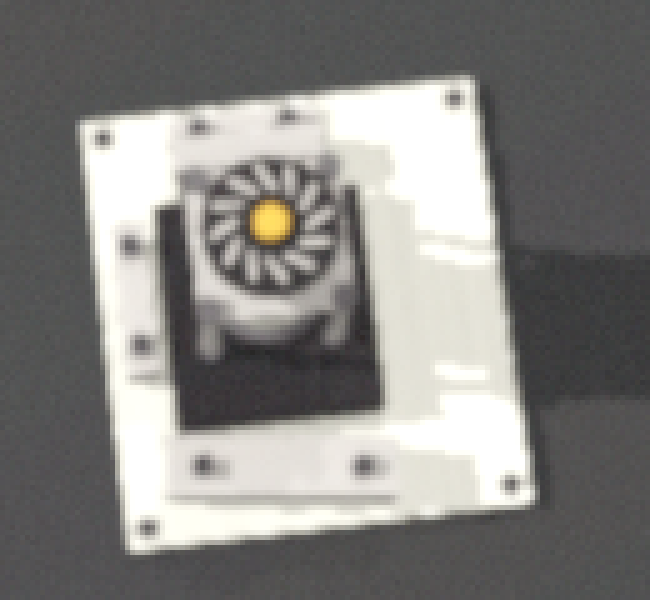

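View pics/top0c.png

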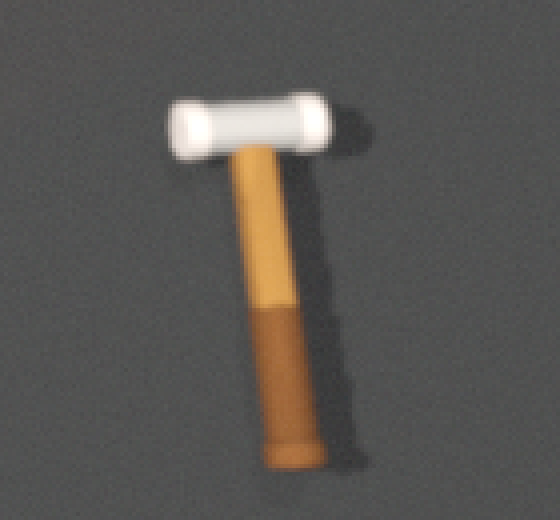

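Run:
```python
import cv2
a=cv2.imread('pics/side0.png')
cv2.imwrite('pics/side0b.png',cv2.resize(a[185:285,260:385],None,fx=6,fy=6,interpolation=3)[:600,:800])
```

```text
(no output)
```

View pics/side0b.png

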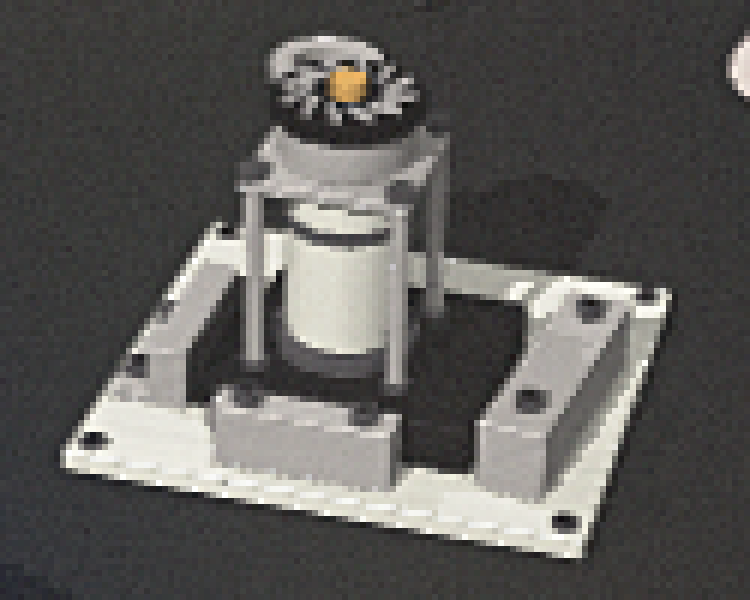

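```bash
cat > fit.py <<'E'
from h import *
import sys
from scipy.optimize import minimize
S=8
def poly3(pts,z0,z1): return [ (x,y,z) for x,y in pts for z in (z0,z1)]
WED=[poly3([(-12.25,-25),(12.25,-25),(12.25,25),(-12.25,25)],0,34),poly3([(-12.25,25),(12.25,25),(12.25,125),(.25,125)],0,34)]
PL=[poly3([(-60,-125),(170,-125),(170,85),(-60,85)],0,10)]
a=np.linspace(0,2*np.pi,32)
MAL=[[(18*np.cos(t),y,18+18*np.sin(t)) for t in a for y in(-45,45)],poly3([(-108,-12),(-18,-12),(-18,12),(-108,12)],7,29)]
def render(s,model,p,box):
    u0,v0,w,h=box; im=np.zeros((h*S,w*S),np.uint8)
    c,sn=np.cos(p[2]),np.sin(p[2])
    for part in model:
        q=np.array(part)/1000.; z=q[:,2]+(p[3] if len(p)>3 else 0)
        P=np.c_[p[0]+c*q[:,0]-sn*q[:,1],p[1]+sn*q[:,0]+c*q[:,1],z]
        uv=np.array([proj(s,x) for x in P]); hl=cv2.convexHull(((uv-[u0-.5,v0-.5])*S*16).astype(np.int32))
        cv2.fillPoly(im,[hl],255,shift=4)
    return cv2.resize(im,(w,h),interpolation=cv2.INTER_AREA)/255.
def fit(s,model,mask,box,p0,n=2):
    m=mask.astype(float)
    def f(d):
        p=np.array(p0,float); p[:3]+=np.array(d)*[.01,.01,.05]
        return np.abs(render(s,model,p,box)-m).sum()
    best=None
    for k in range(n):
        d0=np.zeros(3) if best is None else best.x
        r=minimize(f,d0,method='Nelder-Mead',options=dict(initial_simplex=[d0,d0+[.7,0,0],d0+[0,.7,0],d0+[0,0,.7]],xatol=1e-3,fatol=1e-2))
        if best is None or r.fun<best.fun: best=r
    p=np.array(p0,float); p[:3]+=best.x*[.01,.01,.05]
    return p,best.fun,m.sum()
E
python3 - <<'E'
from fit import *
np.set_printoptions(precision=4,suppress=True)
L=lambda n:pickle.load(open('pics/%s.pkl'%n,'rb'))
t,s=L('top0'),L('side0')
for u,v in [(287,204),(366,196),(376,287),(295,290)]: print('corner',pz(t,u,v,.01),px(t,u,v))
print('wedge',pz(t,177,286,.034),pz(t,238,292,.034), px(t,220,290), px(t,190,288))
print('head',px(t,482,271),'neck',px(t,484,290),px(t,486,305), 'table',px(t,260,260))
# side view points
for u,v in [(393,318),(323,333),(246,413)]: print('side',px(s,u,v))
for c,sn in (('top0',t),('side0',s)):
    hsv=cv2.cvtColor(sn['frame'],cv2.COLOR_RGB2HSV); print(hsv[290,210] if c=='top0' else hsv[325,322])
    print([np.round(proj(sn,[.525,.37+.0,.02]),0)])
E
```

```text
corner [0.7012 0.1716 0.01  ] [ 0.7055  0.1725 -0.0048]
corner [ 0.7221 -0.041   0.01  ] [ 0.7243 -0.0419  0.0028]
corner [ 0.4768 -0.0592  0.01  ] [ 0.4778 -0.0608 -0.0008]
corner [0.4709 0.1501 0.01  ] [0.4717 0.1504 0.0015]
wedge [0.4813 0.4464 0.034 ] [0.4649 0.2925 0.034 ] [0.4703 0.338  0.0337] [0.4762 0.4139 0.0326]
head [ 0.5128 -0.3282  0.0347] neck [ 0.4649 -0.3316  0.0287] [ 0.427  -0.3334  0.0289] table [0.5513 0.2425 0.0011]
side [0.349  0.2813 0.0226]
side [0.4672 0.3924 0.0332]
side [0.5093 0.6253 0.0484]
[ 23  82 255]
[array([209., 269.])]
[ 16 109 224]
[array([301., 323.])]
```

```bash
cat > f1.py <<'E'
from fit import *
np.set_printoptions(precision=4,suppress=True)
L=lambda n:pickle.load(open('pics/%s.pkl'%n,'rb'))
def go(tag):
  R={}
  for c in ('top','side'):
    sn=L(c+tag); hsv=cv2.cvtColor(sn['frame'],cv2.COLOR_RGB2HSV); H,Sa,V=[hsv[...,i].astype(int) for i in range(3)]
    wood=((H<32)&(Sa>50)&(V>70))
    plate=(Sa<40)&(V>150)
    mal=((H<32)&(Sa>50)&(V>150)) | ((Sa<60)&(V>110))
    for nm,mod,mk,bx,p0 in (('wedge',WED,wood,{'top':(165,270,85,40),'side':(295,295,60,75)}[c],(.467,.319,np.radians(-6))),
                    ):
        m=mk[bx[1]:bx[1]+bx[3],bx[0]:bx[0]+bx[2]]
        p,e,a=fit(sn,mod,m,bx,p0); print(c,nm,p[:2],np.degrees(p[2]),e,a)
        im=(render(sn,mod,p,bx)*255).astype(np.uint8)
        cv2.imwrite('pics/fit_%s_%s.png'%(c,nm),cv2.resize(np.vstack([im,(m*255).astype(np.uint8)]),None,fx=4,fy=4,interpolation=0))
    # plate edges: filled hull of white mask in bbox
    bx={'top':(275,185,115,115),'side':(262,212,120,75)}[c]
    m=plate[bx[1]:bx[1]+bx[3],bx[0]:bx[0]+bx[2]].astype(np.uint8)
    m=cv2.morphologyEx(m,cv2.MORPH_OPEN,np.ones((2,2)))
    cs=cv2.findContours(m,0,2)[0]; k=max(cs,key=cv2.contourArea); m2=np.zeros_like(m); cv2.fillPoly(m2,[cv2.convexHull(k)],1)
    p,e,a=fit(sn,PL,m2,bx,(.53,.085,np.radians(5))); print(c,'plate',p[:2],np.degrees(p[2]),e,a)
    im=(render(sn,PL,p,bx)*255).astype(np.uint8)
    cv2.imwrite('pics/fit_%s_plate.png'%c,cv2.resize(np.hstack([im,(m2*255),m*255]),None,fx=2,fy=2,interpolation=0))
    bx={'top':(455,255,60,72),'side':(375,175,62,40)}[c]
    m=mal[bx[1]:bx[1]+bx[3],bx[0]:bx[0]+bx[2]]
    # cut brown grip
    p,e,a=fit(sn,MAL,m,bx,(.506,-.328,np.radians(5))); print(c,'mallet',p[:2],np.degrees(p[2]),e,a)
    im=(render(sn,MAL,p,bx)*255).astype(np.uint8)
    cv2.imwrite('pics/fit_%s_mallet.png'%c,cv2.resize(np.hstack([im,(m*255).astype(np.uint8)]),None,fx=4,fy=4,interpolation=0))
go('0')
E
python3 f1.py; cd pics; python3 -c "
import cv2,numpy as np,glob
c=np.zeros((600,800),np.uint8)
x=y=0;h=0
for f in sorted(glob.glob('fit_*.png')):
    a=cv2.imread(f,0); a=cv2.resize(a,None,fx=.5,fy=.5,interpolation=0)
    if x+a.shape[1]>800: x=0;y+=h;h=0
    hh=min(a.shape[0],600-y)
    c[y:y+hh,x:x+a.shape[1]]=a[:hh]; x+=a.shape[1]+10; h=max(h,a.shape[0]+5)
cv2.imwrite('fits.png',c)"
```

```text
top wedge [0.4721 0.321 ] -1.3204995841664195 153.9843137254902 719.0
top plate [0.5374 0.0699] 6.368850326387776 347.556862745098 7233.0
top mallet [ 0.5149 -0.3333] 3.2452760719152933 208.6313725490196 1085.0
side wedge [0.4743 0.3222] -1.4305245164162488 43.59607843137255 977.0
side plate [0.5395 0.0725] 6.461711838465097 640.9960784313726 4449.0
side mallet [ 0.5166 -0.3366] 3.4045507615253046 174.08235294117648 313.0
```

View pics/fits.png

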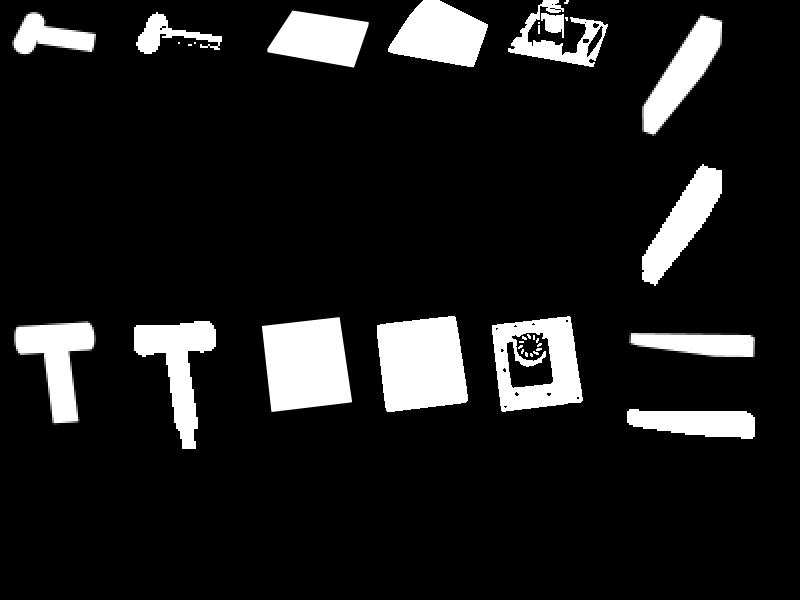

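```bash
cat > ov.py <<'E'
from fit import *
def ov(sn,items,box,k,fn):
    u0,v0,w,h=box
    im=cv2.resize(sn['frame'][v0:v0+h,u0:u0+w,::-1],None,fx=k,fy=k,interpolation=cv2.INTER_CUBIC)
    for p,pts,col in items:
        c,s_=np.cos(p[2]),np.sin(p[2])
        q=np.array(pts)/1000.; P=np.c_[p[0]+c*q[:,0]-s_*q[:,1],p[1]+s_*q[:,0]+c*q[:,1],q[:,2]]
        uv=(np.array([proj(sn,x) for x in P])-[u0-.5,v0-.5])*k
        cv2.polylines(im,[uv.astype(np.int32)],True,col,1)
    cv2.imwrite('pics/'+fn+'.png',im)
def rect(x0,x1,y0,y1,z): return [(x0,y0,z),(x1,y0,z),(x1,y1,z),(x0,y1,z)]
PLT=rect(-60,170,-125,85,10)
FEN=[(-22.4,-58,44),(-7.6,60,44),(-37.6,60,44),(-52.4,-58,44)]
WT=[(-12.25,-25,34),(12.25,-25,34),(12.25,125,34),(.25,125,34),(-12.25,25,34)]
HD=rect(-18,18,-45,45,18); NK=rect(-108,-18,-12,12,29)
E
python3 - <<'E'
from ov import *
L=lambda n:pickle.load(open('pics/%s.pkl'%n,'rb'))
r=np.radians
t=L('top0');s=L('side0')
pf=(.5374,.0699,r(6.37)); R=(0,0,255);G=(0,255,0)
ov(t,[(pf,PLT,R),(pf,FEN,G)],(275,185,115,115),5,'ovtp')
ov(t,[((.4721,.321,r(-1.32)),WT,R)],(165,270,85,40),9,'ovtw')
ov(t,[((.5149,-.3333,r(3.25)),HD,R),((.5149,-.3333,r(3.25)),NK,R)],(455,255,60,110),5,'ovtm')
pf=(.5395,.0725,r(6.46))
ov(s,[(pf,PLT,R),(pf,FEN,G)],(262,200,120,85),6,'ovsp')
E
```

```text
(no output)
```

View pics/ovtp.png

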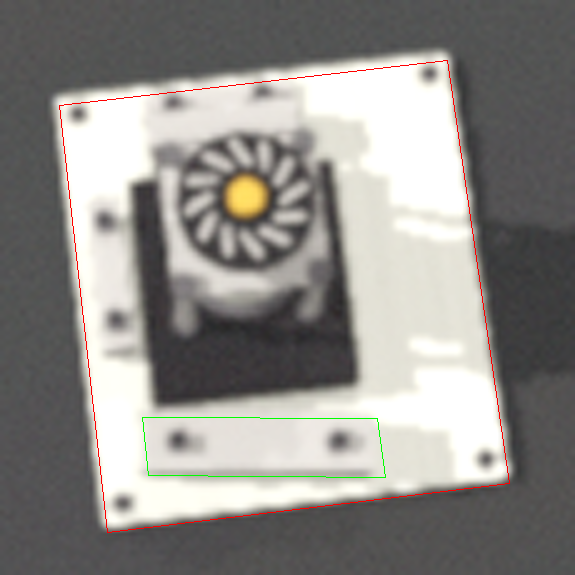

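View pics/ovtw.png

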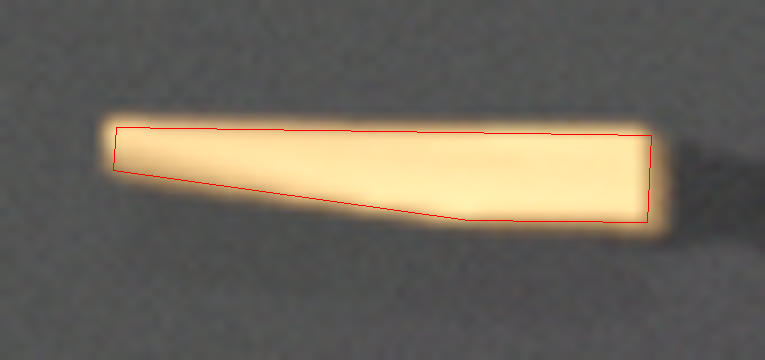

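View pics/ovtm.png

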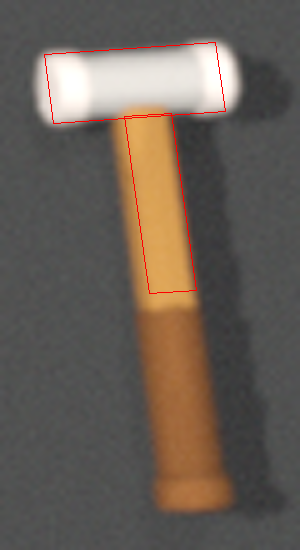

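View pics/ovsp.png

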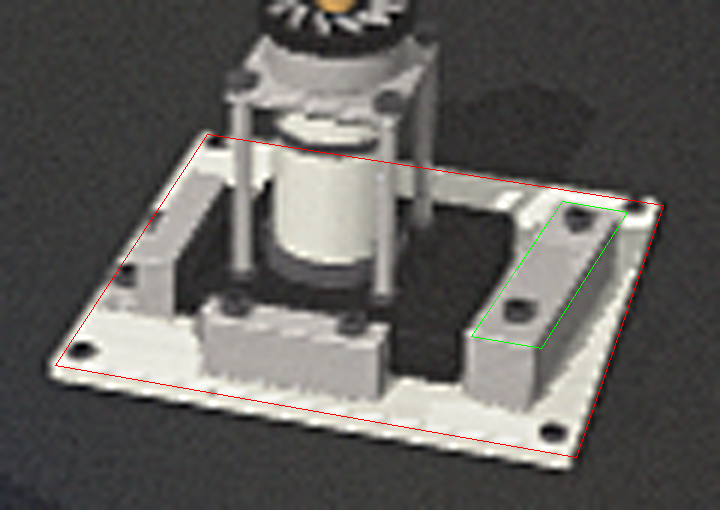

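```bash
cat > fit2.py <<'E'
from ov import *
from scipy.optimize import minimize
def fit2(sn,model,box,p0,weight,verbose=0):
    u0,v0,w,h=box
    g=sn['frame'][v0:v0+h,u0:u0+w].astype(float).mean(2)/255
    W=weight(sn,box)
    def f(d):
        p=np.array(p0[:3],float)+np.array(d[:3])*[.005,.005,.03]
        r=render(sn,model,p,box); r=cv2.GaussianBlur(r,(0,0),max(.2,.7+.3*d[4]))
        I=np.minimum(bg+(1.0+.5*d[3])*r*0.8, top)
        return (W*(I-g)**2).sum()
    bg=np.median(g[W>0][g[W>0]<.45]); top=np.percentile(g[W>0],97)
    b=np.zeros(5)
    for k in range(3):
        rr=minimize(f,b,method='Nelder-Mead',options=dict(initial_simplex=np.vstack([b,b+np.eye(5)*.6]),maxiter=600,xatol=2e-3,fatol=1e-4)); b=rr.x
    p=np.array(p0[:3],float)+b[:3]*[.005,.005,.03]
    return p,rr.fun,b
def band(model,p,n):
    def f(sn,box):
        r=(render(sn,model,p,box)>.5).astype(np.uint8); k=np.ones((2*n+1,)*2,np.uint8)
        return (cv2.dilate(r,k)-cv2.erode(r,np.ones((2*n+1,)*2,np.uint8),borderValue=0)).astype(float)
    return f
def near(model,p,n):
    def f(sn,box):
        r=(render(sn,model,p,box)>.5).astype(np.uint8)
        return cv2.dilate(r,np.ones((2*n+1,)*2,np.uint8)).astype(float)
    return f
E
cat > f2.py <<'E'
from fit2 import *
np.set_printoptions(precision=4,suppress=True)
L=lambda n:pickle.load(open('pics/%s.pkl'%n,'rb'))
t,s=L('top0'),L('side0'); r=np.radians
for nm,sn,bx in (('top',t,(165,270,85,40)),('side',s,(290,290,70,85))):
    p0=(.472,.321,r(-1.3)); p,e,b=fit2(sn,WED,bx,p0,near(WED,p0,3)); print(nm,'wedge',p[:2],np.degrees(p[2]),e,b)
for nm,sn,bx,p0 in (('top',t,(275,185,115,115),(.538,.071,r(6.4))),('side',s,(262,200,130,90),(.538,.071,r(6.4)))):
    bw=band(PL,p0,3)
    if nm=='side':
        def wt(sn,box,bw=bw):
            W=bw(sn,box); W[:42,:]=0; return W   # grinder region out
    else: wt=bw
    p,e,b=fit2(sn,PL,bx,p0,wt); print(nm,'plate',p[:2],np.degrees(p[2]),e,b)
HDm=[MAL[0]]
for nm,sn,bx in (('top',t,(455,255,60,110)),('side',s,(375,170,90,50))):
    p0=(.515,-.33,r(4.5)); p,e,b=fit2(sn,HDm,bx,p0,near(HDm,p0,2)); print(nm,'head',p[:2],np.degrees(p[2]),e,b)
# table plane check
for sn in(t,s):
    D=[]
    for u in range(20,620,60):
        for v in range(20,470,50):
            q=px(sn,u,v)
            if abs(q[2])<.02 and .3<q[0]<.8: D.append(q)
    D=np.array(D); A=np.c_[D[:,:2],np.ones(len(D))]; print('plane',np.linalg.lstsq(A,D[:,2],rcond=None)[0],len(D))
E
python3 f2.py
```

```text
top wedge [0.4742 0.3254] -1.3075004908882248 1.4740936702860408 [ 0.4308  0.8868 -0.0044 -0.7104  0.6648]
side wedge [0.4764 0.3201] -0.23959164586202902 27.291156820195038 [ 0.8743 -0.1741  0.6169 -1.1699  0.3532]
top plate [0.5418 0.0716] 6.421104201020127 15.786177953250183 [0.7514 0.13   0.0123 0.1051 1.0949]
side plate [0.5442 0.0685] 6.76580299848472 13.046142027697405 [ 1.2358 -0.491   0.2128 -0.5381 -1.7503]
top head [ 0.5148 -0.3336] 3.965592828677521 6.992814777832392 [-0.0311 -0.7214 -0.3109 -0.6301  1.32  ]
side head [ 0.517  -0.3363] 3.410070767498325 6.368088861614226 [ 0.3914 -1.2503 -0.6341 -0.6391 -0.8807]
plane [ 0.0066  0.0001 -0.0042] 29
plane [0.0021 0.0001 0.0004] 22
```

Run:
```python
from ov import *
np.set_printoptions(precision=4,suppress=True)
L=lambda n:pickle.load(open('pics/%s.pkl'%n,'rb'))
t,s=L('top0'),L('side0'); r=np.radians
def sq(sn,u0,v0,k,cs,z): return np.array([pz(sn,u0-.5+a/k,v0-.5+b/k,z) for a,b in cs])
for sn,c in ((t,sq(t,275,185,5,[(55,97),(447,52),(508,483),(105,530)],.01)),(s,sq(s,262,200,6,[(52,366),(208,132),(663,203),(577,459)],.01))):
    print(c[:,:2].round(4).tolist())
    if 1:
        m=c.mean(0)[:2]
        # x-axis direction from edges
        print('center',m,'lens',[np.linalg.norm(c[i]-c[(i+1)%4]) for i in range(4)])
        for i in range(4):
            d=c[(i+1)%4]-c[i]; print(np.degrees(np.arctan2(d[1],d[0]))%90)
        th=r(6.4); R=np.array([[np.cos(th),-np.sin(th)],[np.sin(th),np.cos(th)]]); print('origin',m-R@[.055,-.02])
R_=(0,0,255)
def b(p,fn):
    ov(t,[(p,PLT,R_),(p,FEN,(0,255,0))],(275,185,115,115),5,fn+'t'); ov(s,[(p,PLT,R_),(p,FEN,(0,255,0))],(262,200,120,85),6,fn+'s')
b((.540,.0715,r(6.4)),'ov2')
w=(.4742,.3235,r(-1.3))
W0=[(x,y,0) for x,y,z in WT]
ov(t,[(w,WT,R_)],(165,270,85,40),9,'ov2tw'); ov(s,[(w,WT,R_),(w,W0,(255,0,0))],(290,290,70,85),7,'ov2sw')
```

```text
[[0.7015, 0.1756], [0.7252, -0.0354], [0.4921, -0.06], [0.4696, 0.1488]]
center [0.5971 0.0572] lens [np.float64(0.21229798417786652), np.float64(0.2344317196069703), np.float64(0.2100385730455377), np.float64(0.23343004861149866)]
6.419897868192848
6.036600919524432
6.1478040521851085
6.5901166946058405
origin [0.5402 0.071 ]
[[0.7002, 0.177], [0.7233, -0.0355], [0.4949, -0.0602], [0.4699, 0.1513]]
center [0.5971 0.0582] lens [np.float64(0.2136868853836008), np.float64(0.22977950029379648), np.float64(0.21289334519140468), np.float64(0.23175669297921972)]
6.196288471908588
6.16776511672478
6.72814862791374
6.366458376630672
origin [0.5402 0.0719]
```

View pics/ov2t.png

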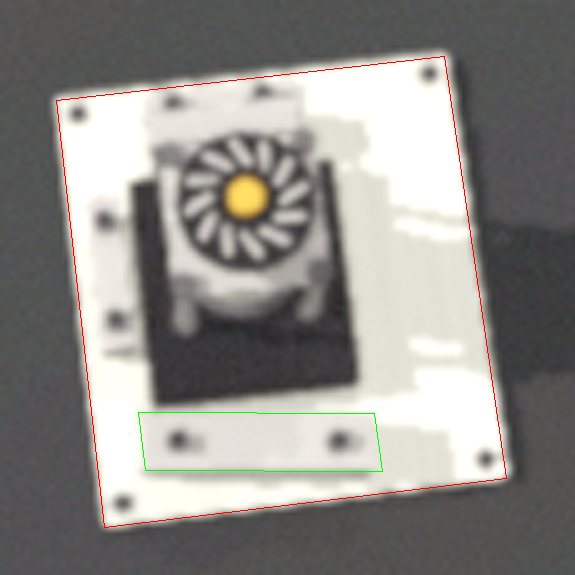

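View pics/ov2s.png

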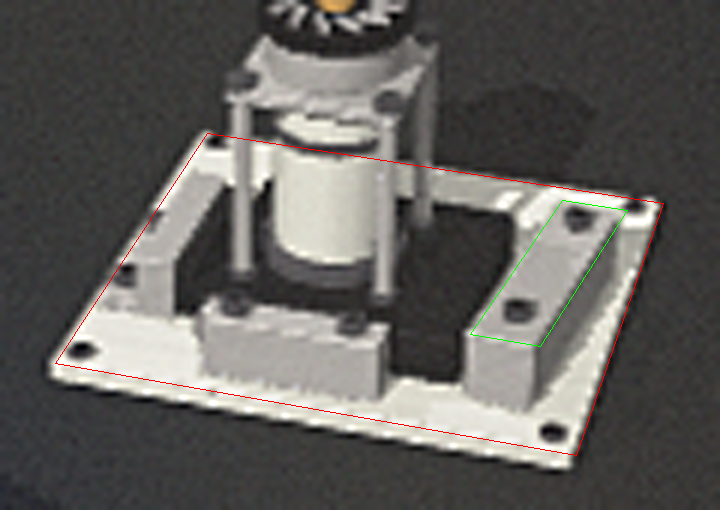

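View pics/ov2sw.png

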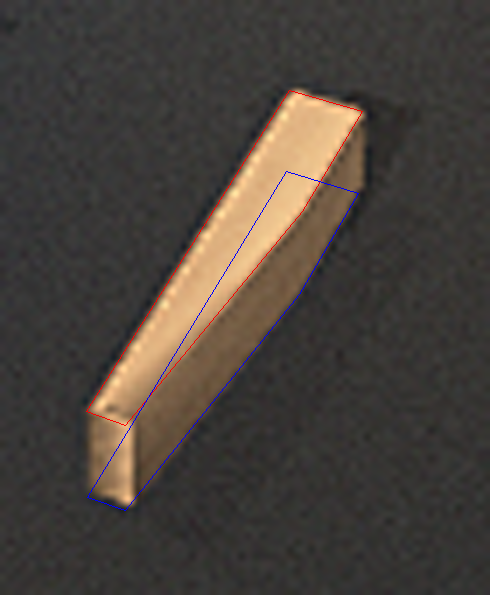

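View pics/ov2tw.png

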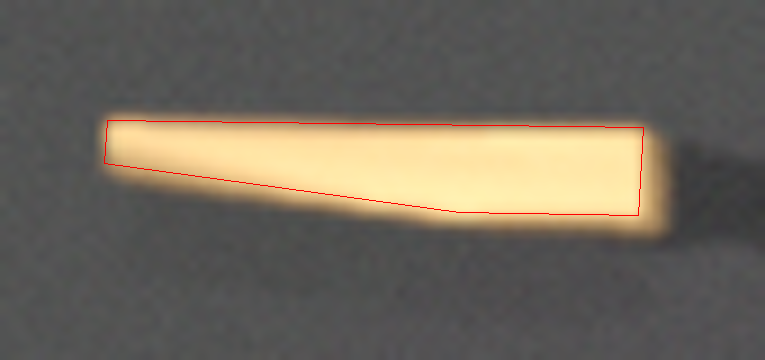

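Run:
```python
from ov import *
L=lambda n:pickle.load(open('pics/%s.pkl'%n,'rb'))
t,s=L('top0'),L('side0'); r=np.radians; R_=(0,0,255)
a=np.linspace(0,6.283,24)
C=lambda y:[(18*np.cos(q),y,18+18*np.sin(q)) for q in a]
for i,p in enumerate([(.5145,-.335,r(5.5))]):
    it=[(p,C(45),R_),(p,C(-45),R_),(p,NK,(0,255,0)),(p,rect(-214,-108,-14,14,32),(255,0,0))]
    ov(t,it,(455,255,60,110),5,'ovm%dt'%i); ov(s,it,(375,170,90,50),8,'ovm%ds'%i)
```

```text
(no output)
```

View pics/ovm0t.png

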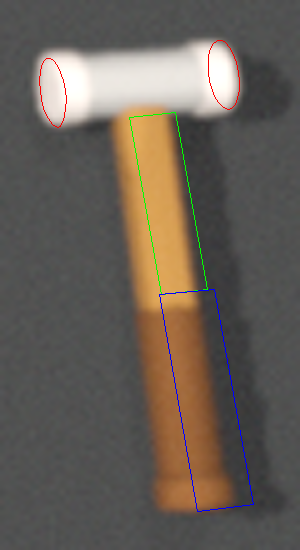

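View pics/ovm0s.png

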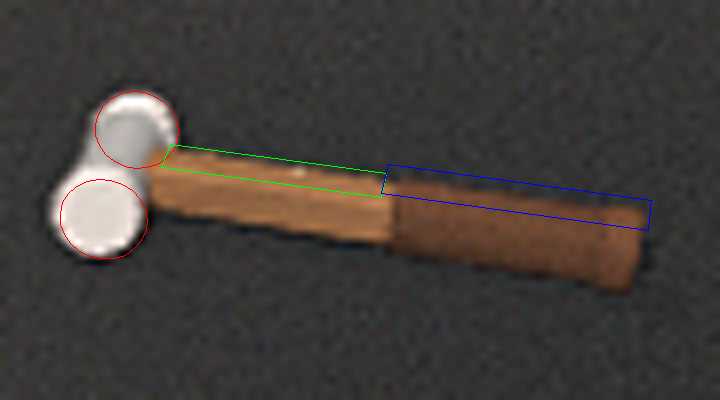

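Run:
```python
from ov import *
L=lambda n:pickle.load(open('pics/%s.pkl'%n,'rb'))
t,s=L('top0'),L('side0'); r=np.radians; R_=(0,0,255)
a=np.linspace(0,6.283,24)
C=lambda y:[(18*np.cos(q),y,18+18*np.sin(q)) for q in a]
for i,p in enumerate([(.5150,-.332,r(2.8))]):
    it=[(p,C(45),R_),(p,C(-45),R_),(p,NK,(0,255,0)),(p,rect(-214,-108,-14,14,32),(255,0,0))]
    ov(t,it,(455,255,60,110),5,'ovm1t'); ov(s,it,(375,170,90,50),8,'ovm1s')
A=cv2.imread('pics/ovm1t.png');B=cv2.imread('pics/ovm1s.png')
B=cv2.resize(B,(490,272)); o=np.zeros((550,800,3),np.uint8); o[:,:300]=A;o[:272,305:795]=B; cv2.imwrite('pics/ovm1.png',o)
# depth based neck/head points
for sn,n in((t,'t'),(s,'s')):
    hsv=cv2.cvtColor(sn['frame'],cv2.COLOR_RGB2HSV).astype(int); Q=[]
    bx=(455,255,60,110) if n=='t' else (375,170,90,50)
    for v in range(bx[1],bx[1]+bx[3]):
        for u in range(bx[0],bx[0]+bx[2]):
            q=px(sn,u,v)
            if q[2]>.022: Q.append(np.r_[q,hsv[v,u]])
    Q=np.array(Q); wd=(Q[:,4]>90)&(Q[:,0]<.49)
    for lo in np.arange(.30,.49,.02):
        k=wd&(Q[:,0]>lo)&(Q[:,0]<lo+.02)
        if k.sum()>3: print(n,round(lo+.01,3),k.sum(),Q[k,1].min().round(4),Q[k,1].max().round(4),Q[k,2].mean().round(4))
    h=Q[:,0]>.497; print('head',Q[h,:3].min(0),Q[h,:3].max(0))
```

```text
t 0.31 105 -0.3594 -0.3258 0.0311
t 0.33 91 -0.3575 -0.3278 0.0304
t 0.35 100 -0.3554 -0.3271 0.0301
t 0.37 105 -0.3539 0.1036 0.094
t 0.39 90 -0.3549 -0.3247 0.0305
t 0.41 77 -0.3507 -0.3261 0.0281
t 0.43 78 -0.3484 -0.3237 0.028
t 0.45 70 -0.3485 -0.3233 0.0279
t 0.47 73 -0.3464 -0.3224 0.0275
t 0.49 38 -0.3456 -0.322 0.0276
head [ 0.49782935 -0.37843415  0.02200524] [ 0.53234089 -0.286798    0.04027696]
s 0.31 37 -0.3476 -0.3232 0.0306
s 0.33 33 -0.3497 -0.3286 0.0301
s 0.35 38 -0.3509 -0.3258 0.0297
s 0.37 35 -0.3463 -0.3236 0.0299
s 0.39 36 -0.3503 -0.3205 0.029
s 0.41 28 -0.3489 -0.3268 0.0278
s 0.43 28 -0.3471 -0.3225 0.0273
s 0.45 29 -0.3481 -0.3226 0.0279
s 0.47 28 -0.3412 -0.32 0.028
s 0.49 13 -0.3413 -0.3221 0.028
head [ 0.49703462 -0.37687759  0.0222294 ] [ 0.53238128 -0.2803159   0.0378227 ]
```

View pics/ovm1.png

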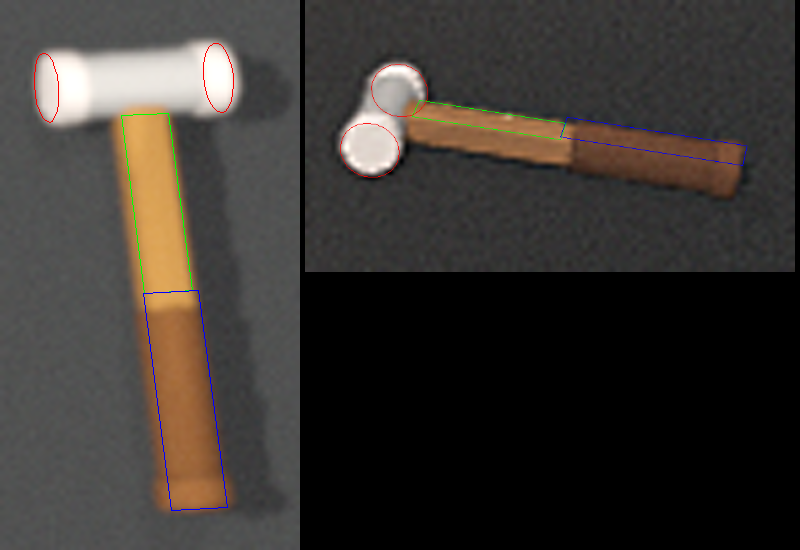

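Request:
{"fn": "servo_tool", "kwargs": {
  "steps": [
    [0,0,0,-1,1],
    [0,0,0,-1,1],
    [0,0,0,-1,1],
    [0,0,0,-1,1],
    [0,0,0,-1,1],
    [0,0,0,-1,1],
    [0,0,0,-1,1],
    [0,0,0,-1,1],
    [0,0,0,0,1]
  ],
  "newtons": 60
}}

```text
t: 2.1
tool_pos: [0.2726, -0.5901, 0.2313]
orientation: [[0.021, 1.0, -0.0], [1.0, -0.021, 0.0], [0.0, -0.0, -1.0]]
wrist_force: [-0.4, 0.7, -0.7]
grip_width: 0.0853
```

```bash
cat > d.py <<'E'
from h import *
import sys
def d(tx,ty,tz,yaw=None):
    s=read_state(); R=np.array(s['orientation']); v=R.T@(np.array([tx,ty,tz])-s['tool_pos'])
    y=np.degrees(np.arctan2(R[1,0],R[0,0]))
    print('t',round(s['t'],2),'pos',np.round(s['tool_pos'],4),'yaw',round(y,2),'f',np.round(s['wrist_force'],1),'w',round(s['grip_width'],4),'j',np.round(s['joint_pos'],0))
    print('units xyz',np.round(v/.4,4), 'turn', None if yaw is None else round(((y-yaw+180)%360-180)/8,3))
if __name__=='__main__': d(*[float(a) for a in sys.argv[1:]])
E
python3 d.py .4738 .3232 .1 88.8
```

```text
t 2.1 pos [ 0.2726 -0.5901  0.2313] yaw 88.78 f [-0.4  0.7 -0.7] w 0.0853 j [-70.   7.  95.  -0.  78. -69.]
units xyz [2.2933 0.4544 0.3284] turn -0.003
```

Request:
{"fn": "servo_tool", "kwargs": {
  "steps": [
    [0.08,0.05,0,0,1],
    [0.1,0.05,0,0,1],
    [0.1,0.05,0,0,1],
    [0.1,0.05,0,0,1],
    [0.1,0.05,0,0,1],
    [0.1,0.05,0,0,1],
    [0.1,0.05,0,0,1],
    [0.1,0.05,0,0,1],
    [0.1,0.05,0,0,1],
    [0.1,0,0,0,1],
    [0.1,0,0,0,1],
    [0.1,0,0,0,1]
  ]
}}

```text
t: 3.3
tool_pos: [0.4624, -0.1203, 0.2315]
orientation: [[0.024, 1.0, 0.0], [1.0, -0.024, -0.0], [-0.0, 0.0, -1.0]]
wrist_force: [0.7, -0.4, 0.0]
grip_width: 0.0857
```

Request:
{"fn": "servo_tool", "kwargs": {
  "steps": [
    [0.1,0,0,0,1],
    [0.1,0,0,0,1],
    [0.1,0,0,0,1],
    [0.1,0,0,0,1],
    [0.1,0,0,0,1],
    [0.1,0,0,0,1],
    [0.1,0,0,0,1],
    [0.1,0,0,0,1],
    [0.1,0,0,0,1],
    [0.1,0,0,0,1],
    [0.08,0,0.05,0,1],
    [0.03,0,0.05,0,1]
  ]
}}

```text
t: 4.5
tool_pos: [0.472, 0.325, 0.1919]
orientation: [[0.022, 1.0, 0.002], [1.0, -0.022, 0.002], [0.002, 0.002, -1.0]]
wrist_force: [0.5, -0.1, -0.4]
grip_width: 0.0855
```

Request:
{"fn": "servo_tool", "kwargs": {
  "steps": [
    [0,0,0.08,0,1],
    [0,0,0.08,0,1],
    [0,0,0,0,1],
    [0,0,0,0,1]
  ]
}}

```text
t: 4.9
tool_pos: [0.4716, 0.3219, 0.1274]
orientation: [[0.023, 1.0, -0.001], [1.0, -0.023, -0.0], [-0.0, -0.001, -1.0]]
wrist_force: [0.5, 0.2, 0.5]
grip_width: 0.0854
```

```bash
python3 d.py .4738 .3232 .006 88.8
```

```text
t 4.9 pos [0.4716 0.3219 0.1274] yaw 88.7 f [0.5 0.2 0.5] w 0.0854 j [ 29.   2. 110.   0.  68.  30.]
units xyz [0.0036 0.0057 0.3034] turn -0.012
```

Request:
{"fn": "servo_tool", "kwargs": {
  "steps": [
    [0.0036,0.0057,0.06,0,1],
    [0,0,0.08,0,1],
    [0,0,0.08,0,1],
    [0,0,0.05,0,1],
    [0,0,0.03,0,1],
    [0,0,0,0,1],
    [0,0,0,0,-1],
    [0,0,0,0,-1],
    [0,0,0,0,-1],
    [0,0,0,0,-1],
    [0,0,0,0,-1],
    [0,0,0,0,-1]
  ],
  "newtons": 40
}}

```text
t: 6.1
tool_pos: [0.4746, 0.3237, 0.0083]
orientation: [[0.021, 1.0, 0.001], [1.0, -0.021, 0.001], [0.001, 0.001, -1.0]]
wrist_force: [-0.4, -0.8, 5.0]
grip_width: 0.0242
```

Request:
{"fn": "servo_tool", "kwargs": {
  "steps": [
    [0,0,0,0,-1],
    [0,0,0,0,-1],
    [0,0,0,0,-1],
    [0,0,0,0,-1]
  ]
}}

```text
t: 6.5
tool_pos: [0.4747, 0.3237, 0.0083]
orientation: [[0.021, 1.0, 0.001], [1.0, -0.021, 0.001], [0.001, 0.001, -1.0]]
wrist_force: [-1.4, -0.8, 4.7]
grip_width: 0.0239
```

```bash
python3 -c "
from h import *
snap('side','side1');snap('top','top1')"; python3 d.py .4738 .3232 .006 88.8
```

```text
t 6.6 pos [0.4747 0.3237 0.0083] yaw 88.8 f [-1.4  0.1  6. ] w 0.0239 j [ 29.  12. 113.   0.  55.  30.]
units xyz [-0.0013 -0.0021  0.0057] turn -0.001
```

View pics/side1.png

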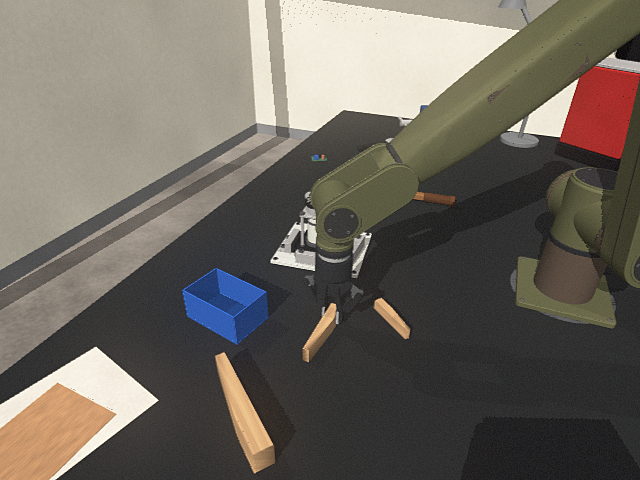

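Request:
{"fn": "servo_tool", "kwargs": {
  "steps": [
    [0,0,-0.03,0,-1],
    [0,0,-0.06,0,-1],
    [0,0,-0.08,0,-1],
    [0,0,-0.08,-0.95,-1],
    [0,-0.02,-0.02,0,-1],
    [-0.05,0,0,0,-1],
    [-0.1,0,0,0,-1],
    [-0.1,0,0,0,-1],
    [-0.1,0,0,0,-1],
    [-0.1,0,0,0,-1],
    [-0.1,0,0,0,-1],
    [-0.1,0,0,0,-1]
  ]
}}

```text
t: 7.8
tool_pos: [0.4935, 0.0627, 0.1138]
orientation: [[-0.109, 0.994, -0.002], [0.994, 0.109, -0.0], [0.0, -0.002, -1.0]]
wrist_force: [-0.1, 0.4, -1.0]
grip_width: 0.0237
```

```bash
python3 d.py .5439 -.1294 .06 96.4
```

```text
t 7.8 pos [0.4935 0.0627 0.1138] yaw 96.24 f [-0.1  0.4 -1. ] w 0.0237 j [  1.  -6. 120.   0.  67.  -5.]
units xyz [-0.4911  0.0733  0.1343] turn -0.02
```

Request:
{"fn": "servo_tool", "kwargs": {
  "steps": [
    [-0.1,0,0,0,-1],
    [-0.1,0,0,0,-1],
    [-0.1,0,0,0,-1],
    [-0.08,0,0,0,-1],
    [-0.05,0.03,0,0,-1],
    [-0.02,0.03,0.05,0,-1],
    [0,0,0.05,0,-1],
    [0,0,0,0,-1],
    [0,0,0,0,-1]
  ]
}}

```text
t: 8.7
tool_pos: [0.5376, -0.1115, 0.074]
orientation: [[-0.11, 0.994, -0.003], [0.994, 0.11, 0.001], [0.001, -0.003, -1.0]]
wrist_force: [0.1, 0.7, -1.7]
grip_width: 0.024
```

```bash
python3 d.py .5439 -.1294 .0195 96.4
python3 - <<'E'
from ov import *
t=snap('top','top2'); s=snap('side','side2'); r=np.radians
st=read_state(); R=st['orientation']; yaw=np.arctan2(R[1,0],R[0,0])-np.pi/2
pf=(.5402,.0714,r(6.4)); z=(st['tool_pos'][2]-.0083)*1000
w=(st['tool_pos'][0],st['tool_pos'][1],yaw)
W1=[(x,y,34+z) for x,y,_ in WT]; W0=[(x,y,z) for x,y,_ in WT]
G=(0,255,0)
ov(t,[(pf,PLT,G),(pf,FEN,G),(w,W1,(0,0,255))],(270,180,160,120),5,'ov3t')
ov(s,[(pf,PLT,G),(pf,FEN,G),(w,W1,(0,0,255)),(w,W0,(255,0,0))],(262,180,130,100),6,'ov3s')
E
```

```text
t 8.7 pos [ 0.5376 -0.1115  0.074 ] yaw 96.33 f [ 0.1  0.7 -1.7] w 0.024 j [-17.   3. 115.   0.  62. -24.]
units xyz [-0.0464  0.0111  0.1362] turn -0.009
```

View pics/ov3t.png

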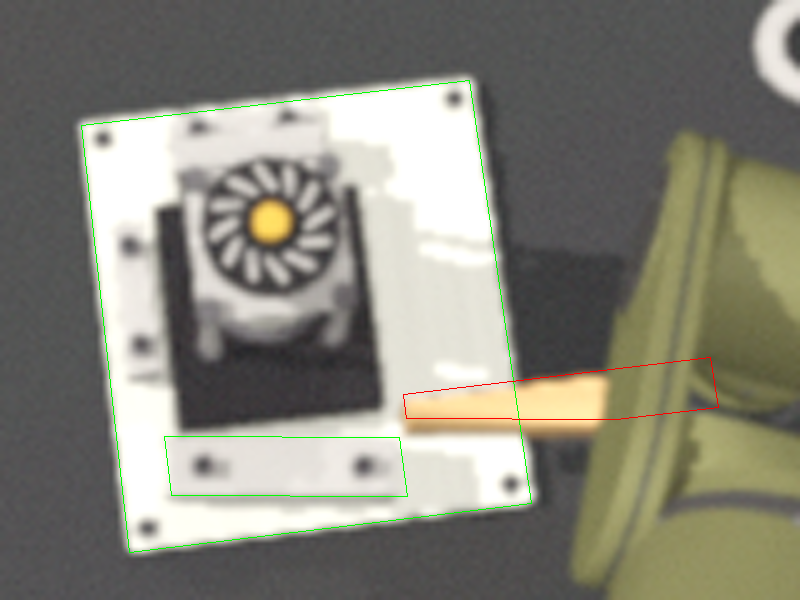

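View pics/ov3s.png

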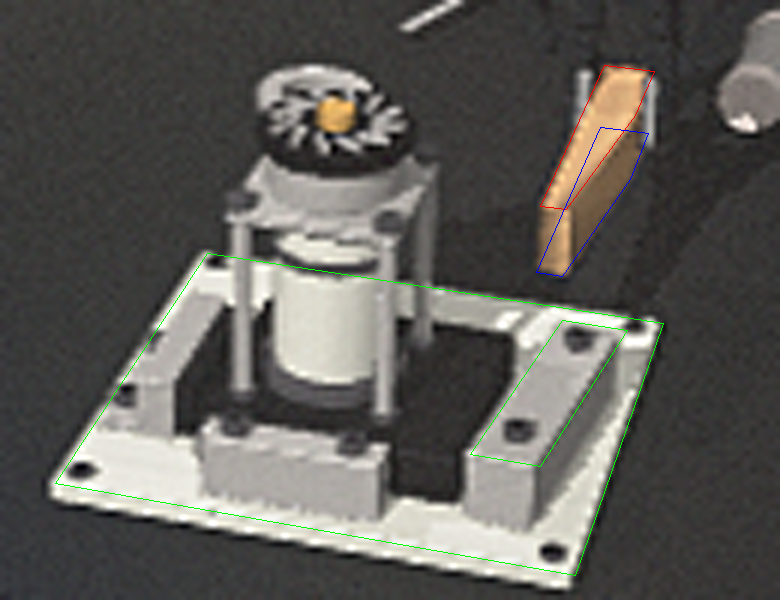

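Request:
{"fn": "servo_tool", "kwargs": {
  "steps": [
    [-0.046,0.011,0,0,-1],
    [0,0,0.05,0,-1],
    [0,0,0.05,0,-1],
    [0,0,0.02,0,-1],
    [0,0,0.008,0,-1],
    [0,0,0,0,-1],
    [0,0,0,0,-1]
  ]
}}

```text
t: 9.5
tool_pos: [0.5463, -0.1303, 0.0253]
orientation: [[-0.111, 0.994, 0.002], [0.994, 0.111, -0.001], [-0.001, 0.002, -1.0]]
wrist_force: [1.0, 0.5, -0.8]
grip_width: 0.0238
```

```bash
python3 d.py .5439 -.1294 .0185 96.4
cat > o.py <<'E'
from ov import *
import sys
k=sys.argv[1]
t=snap('top','top'+k); s=snap('side','side'+k); r=np.radians
st=read_state(); R=st['orientation']; yaw=np.arctan2(R[1,0],R[0,0])-np.pi/2
pf=(.5402,.0714,r(6.4)); z=(st['tool_pos'][2]-.0083)*1000
w=(st['tool_pos'][0],st['tool_pos'][1],yaw)
W1=[(x,y,34+z) for x,y,_ in WT]; W0=[(x,y,z) for x,y,_ in WT]
G=(0,255,0)
ov(t,[(pf,PLT,G),(pf,FEN,G),(w,W1,(0,0,255))],(330,220,100,80),8,'ov%st'%k)
ov(s,[(pf,PLT,G),(pf,FEN,G),(w,W1,(0,0,255)),(w,W0,(255,0,0))],(325,195,90,75),8,'ov%ss'%k)
q=R.T  # fixture coords of shank
c,s_=np.cos(pf[2]),np.sin(pf[2]); dx,dy=st['tool_pos'][0]-pf[0],st['tool_pos'][1]-pf[1]
print('shank in fixture mm',1000*(c*dx+s_*dy),1000*(-s_*dx+c*dy),'yaw',np.degrees(yaw)-6.4)
E
python3 o.py 4
```

```text
t 9.5 pos [ 0.5463 -0.1303  0.0253] yaw 96.4 f [ 1.   0.5 -0.8] w 0.0238 j [-19.   9. 114.  -0.  57. -25.]
units xyz [ 0.0029 -0.0058  0.0169] turn -0.0
shank in fixture mm -16.448795683418915 -201.0161327427341 yaw 0.0030512361360575113
```

View pics/ov4t.png

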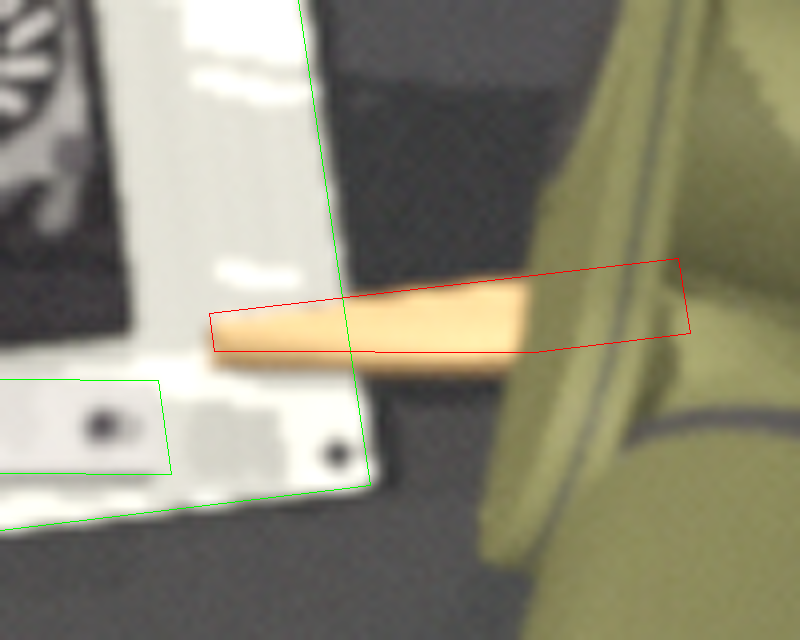

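View pics/ov4s.png

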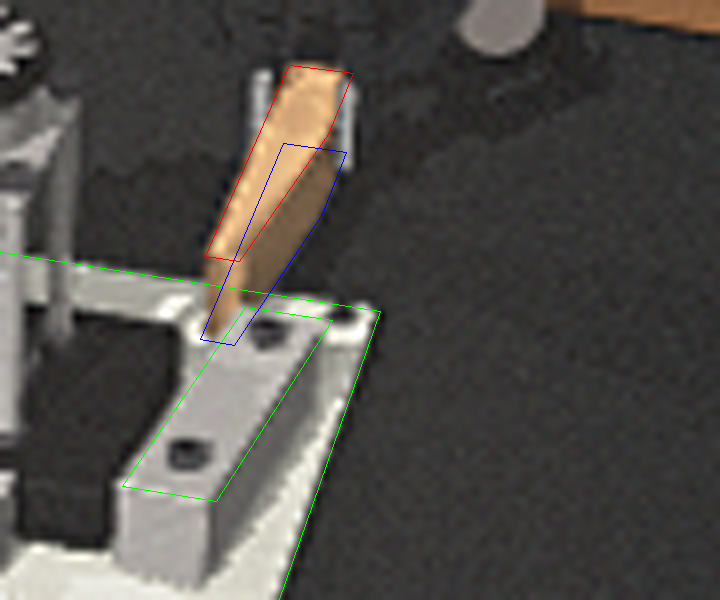

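Request:
{"fn": "servo_tool", "kwargs": {
  "steps": [
    [0,-0.004,0.008,0,-1],
    [0,0,0.006,0,-1],
    [0,0,0.002,0,-1],
    [0,0,0,0,-1],
    [0,0,0,0,-1]
  ]
}}

```text
t: 10.1
tool_pos: [0.5439, -0.1301, 0.018]
orientation: [[-0.112, 0.994, 0.0], [0.994, 0.112, 0.0], [0.0, 0.0, -1.0]]
wrist_force: [-0.9, -0.1, 2.2]
grip_width: 0.0239
```

```bash
python3 o.py 5;python3 d.py .5439 -.1294 .0185 96.4
```

```text
shank in fixture mm -18.77431193637743 -200.6514484388771 yaw 0.0016360161972688303
t 10.2 pos [ 0.5439 -0.1301  0.0179] yaw 96.4 f [-1.6  0.6  3. ] w 0.024 j [-19.   9. 115.   0.  56. -25.]
units xyz [ 0.0017  0.0002 -0.0014] turn 0.0
```

View pics/ov5s.png

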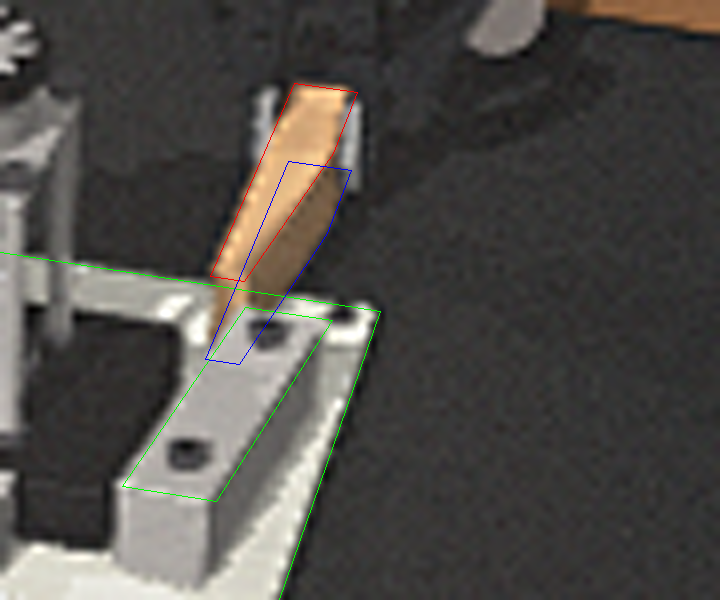

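View pics/ov5t.png

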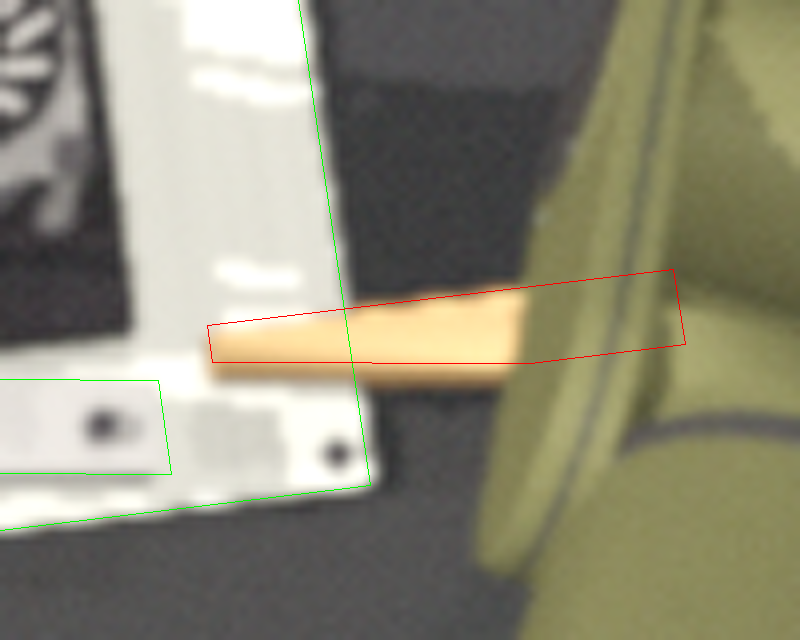

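Request:
{"fn": "servo_tool", "kwargs": {
  "steps": [
    [0.015,0,-0.001,0,-1],
    [0.015,0,0,0,-1],
    [0.015,0,0,0,-1],
    [0.015,0,0,0,-1],
    [0.01,0,0,0,-1],
    [0.0,0,0,0,-1]
  ]
}}

```text
t: 10.8
tool_pos: [0.5408, -0.1014, 0.0182]
orientation: [[-0.112, 0.994, 0.0], [0.994, 0.112, 0.001], [0.001, 0.0, -1.0]]
wrist_force: [0.7, 1.4, 1.7]
grip_width: 0.0237
```

```bash
python3 o.py 6;python3 d.py .5439 -.1294 .0185 96.4
```

```text
shank in fixture mm -18.737487528155576 -172.20030881361308 yaw 0.0027092623709608077
t 10.9 pos [ 0.5408 -0.1018  0.0182] yaw 96.4 f [0.6 1.2 1. ] w 0.0239 j [-16.   8. 116.   0.  56. -23.]
units xyz [-0.0694  0.0001 -0.0009] turn 0.0
```

View pics/ov6s.png

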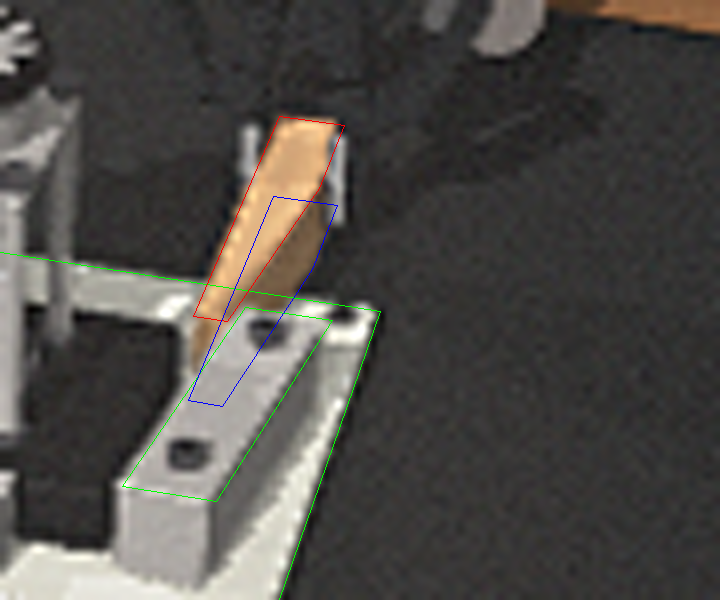

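View pics/ov6t.png

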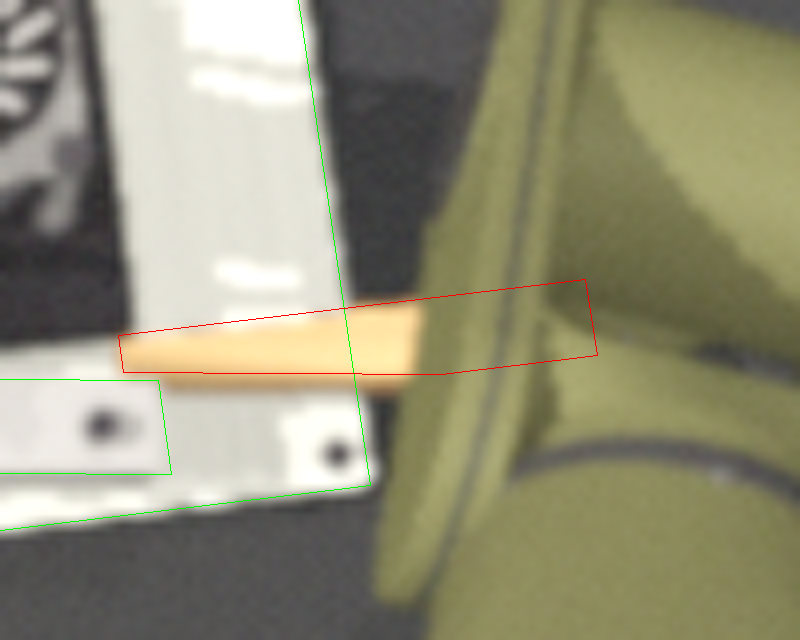

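Request:
{"fn": "servo_tool", "kwargs": {
  "steps": [
    [0.01,0,0,0,-1],
    [0.01,0,0,0,-1],
    [0.01,0,0,0,-1],
    [0.0,0,0,0,-1]
  ]
}}

```text
t: 11.3
tool_pos: [0.5402, -0.09, 0.0184]
orientation: [[-0.111, 0.994, 0.002], [0.994, 0.111, 0.0], [0.0, 0.002, -1.0]]
wrist_force: [3.9, -0.6, -0.9]
grip_width: 0.0238
```

Request:
{"fn": "servo_tool", "kwargs": {
  "steps": [
    [0.008,0.0,0,0,-1],
    [0.008,0,0,0,-1],
    [0.0,0,0,0,-1]
  ]
}}

```text
t: 11.6
tool_pos: [0.54, -0.084, 0.0187]
orientation: [[-0.111, 0.994, 0.003], [0.994, 0.111, -0.0], [-0.001, 0.003, -1.0]]
wrist_force: [6.7, -0.6, -1.9]
grip_width: 0.0236
```

```bash
python3 o.py 7;python3 d.py .5439 -.1294 .0185 96.4
```

```text
shank in fixture mm -17.544435010681156 -154.36142706904894 yaw -0.0662055192468678
t 11.7 pos [ 0.54   -0.084   0.0187] yaw 96.33 f [ 5.8 -0.8 -1. ] w 0.0241 j [-14.   7. 117.   0.  56. -21.]
units xyz [-0.114  -0.0028  0.0005] turn -0.008
```

View pics/ov7s.png

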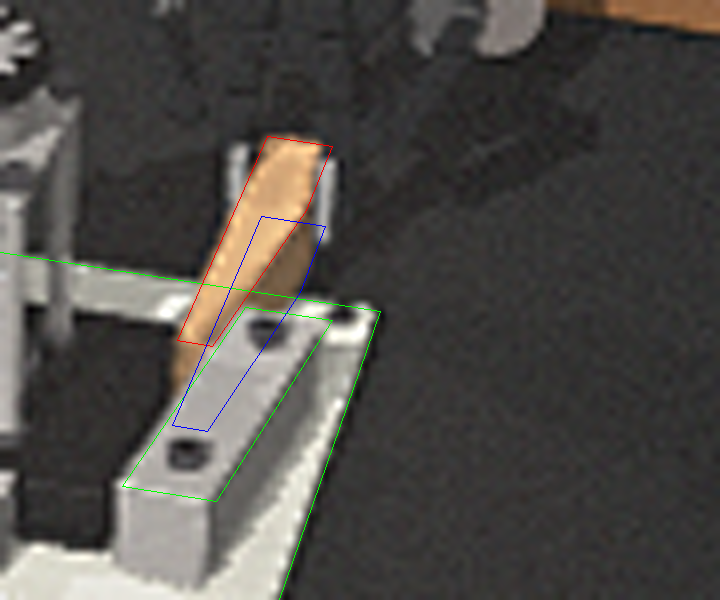

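Request:
{"fn": "servo_tool", "kwargs": {
  "steps": [
    [0,0.004,0,0,-1],
    [0.008,0.001,0,0,-1],
    [0.008,0.001,0,0,-1],
    [0.008,0.001,0,0,-1],
    [0.008,0.001,0,0,-1],
    [0.005,0.0005,0,0,-1],
    [0.0,0,0,0,-1]
  ]
}}

```text
t: 12.4
tool_pos: [0.5407, -0.0689, 0.0183]
orientation: [[-0.112, 0.994, 0.001], [0.994, 0.112, -0.001], [-0.001, 0.001, -1.0]]
wrist_force: [4.0, -2.7, 1.2]
grip_width: 0.0239
```

```bash
python3 o.py 8;python3 d.py .5439 -.1294 .0185 96.4
```

```text
shank in fixture mm -15.213946293276077 -139.51855791542093 yaw 0.006171467114244322
t 12.5 pos [ 0.5406 -0.0689  0.0183] yaw 96.41 f [ 3.5 -1.9  0.9] w 0.0236 j [-13.   7. 117.  -0.  56. -19.]
units xyz [-0.1511 -0.0087 -0.0004] turn 0.001
```

View pics/ov8s.png

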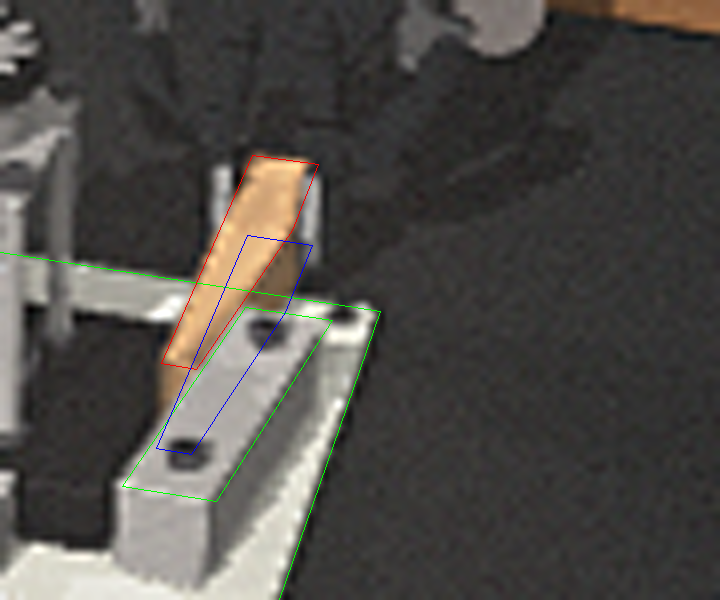

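View pics/ov8t.png

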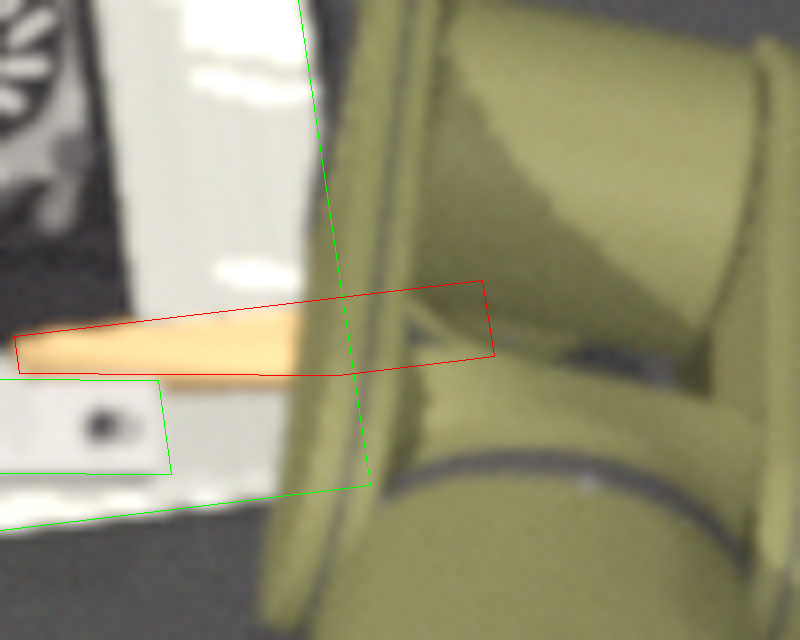

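Request:
{"fn": "servo_tool", "kwargs": {
  "steps": [
    [0,0,0,0,0],
    [0,0,0,0,0],
    [0,0,0,0,0],
    [0,0,0,0,0],
    [0,0,-0.05,0,0],
    [0,0,-0.1,0,0],
    [0,0,-0.1,0,0.5],
    [0,0,-0.1,0,1],
    [-0.06,0,-0.05,0,1],
    [-0.1,0,0,1,1],
    [-0.1,0,0,1,1],
    [-0.1,0,0,1,1]
  ]
}}

```text
t: 13.7
tool_pos: [0.5398, -0.2131, 0.1784]
orientation: [[0.307, 0.952, 0.0], [0.952, -0.307, -0.0], [0.0, 0.0, -1.0]]
wrist_force: [0.2, 0.9, 0.3]
grip_width: 0.0851
```

```bash
python3 d.py .472 -.334 .1 2.8;  python3 - <<'E'
from ov import *
t=snap('top','top9'); s=snap('side','side9')
G=(0,255,0);r=np.radians
pf=(.5402,.0714,r(6.4))
ov(t,[(pf,PLT,G)],(290,190,110,110),5,'ov9t')
ov(s,[(pf,PLT,G)],(262,180,130,100),6,'ov9s')
E
```

```text
t 13.7 pos [ 0.5398 -0.2131  0.1784] yaw 72.12 f [0.2 0.9 0.3] w 0.0851 j [-27.   1. 107.   0.  73.  -9.]
units xyz [-0.3397 -0.0687  0.196 ] turn 8.666
```

View pics/ov9t.png

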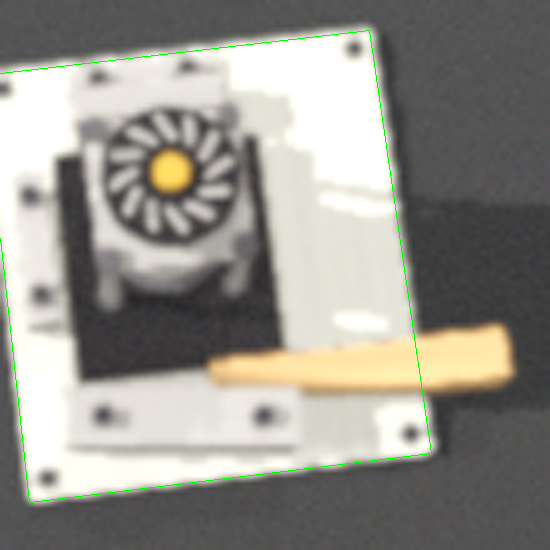

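View pics/ov9s.png

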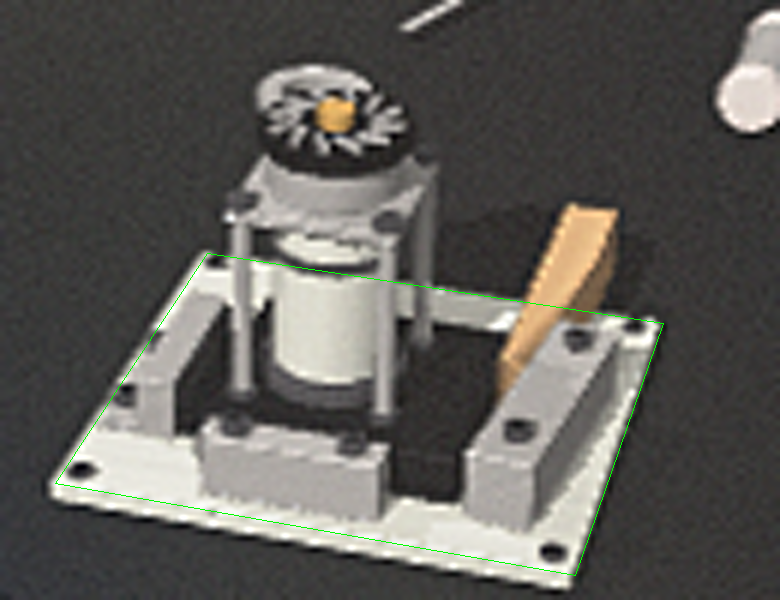

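Request:
{"fn": "servo_tool", "kwargs": {
  "steps": [
    [0,0,0,1,1],
    [0,0,0,1,1],
    [0,0,0,1,1],
    [0,0,0,1,1],
    [0,0,0,1,1],
    [0,0,0,1,1],
    [0,0,0,1,1],
    [0,0,0,1,1],
    [0,0,0,0.666,1],
    [0,0,0,0,1]
  ]
}}

```text
t: 14.8
tool_pos: [0.5396, -0.211, 0.1778]
orientation: [[0.998, 0.055, -0.001], [0.055, -0.998, 0.001], [-0.001, -0.001, -1.0]]
wrist_force: [-0.7, -0.5, 0.3]
grip_width: 0.0853
```

```bash
python3 d.py .472 -.334 .1 2.8
```

```text
t 14.8 pos [ 0.5396 -0.211   0.1778] yaw 3.18 f [-0.7 -0.5  0.3] w 0.0853 j [-27.   1. 107.   0.  73.  60.]
units xyz [-0.1856  0.2978  0.1944] turn 0.047
```

Request:
{"fn": "servo_tool", "kwargs": {
  "steps": [
    [-0.06,0.1,0,0.047,1],
    [-0.06,0.1,0.05,0,1],
    [-0.066,0.098,0.08,0,1],
    [0,0,0.06,0,1],
    [0,0,0,0,1],
    [0,0,0,0,1]
  ]
}}

```text
t: 15.4
tool_pos: [0.4747, -0.3284, 0.1063]
orientation: [[0.999, 0.049, -0.001], [0.049, -0.999, 0.001], [-0.001, -0.001, -1.0]]
wrist_force: [0.5, 0.2, 0.6]
grip_width: 0.0852
```

```bash
python3 d.py .472 -.334 .007 2.8
```

```text
t 15.4 pos [ 0.4747 -0.3284  0.1063] yaw 2.8 f [0.5 0.2 0.6] w 0.0852 j [-40.   4. 110.   0.  66.  47.]
units xyz [-0.0072  0.014   0.2482] turn -0.0
```

Request:
{"fn": "servo_tool", "kwargs": {
  "steps": [
    [-0.0072,0.012,0.06,0,1],
    [0,0,0.08,0,1],
    [0,0,0.07,0,1],
    [0,0,0.035,0,1],
    [0,0,0,0,1],
    [0,0,0,0,-1],
    [0,0,0,0,-1],
    [0,0,0,0,-1],
    [0,0,0,0,-1],
    [0,0,0,0,-1],
    [0,0,0,0,-1],
    [0,0,0,0,-1]
  ],
  "newtons": 100
}}

```text
t: 16.6
tool_pos: [0.4728, -0.3347, 0.0099]
orientation: [[0.999, 0.047, 0.002], [0.047, -0.999, -0.001], [0.002, 0.001, -1.0]]
wrist_force: [-1.0, 0.3, 6.5]
grip_width: 0.0218
```

Request:
{"fn": "servo_tool", "kwargs": {
  "steps": [
    [0,0,0,0,-1],
    [0,0,0,0,-1],
    [0,0,0,0,-1],
    [0,0,0,0,-1]
  ]
}}

```text
t: 17.0
tool_pos: [0.4728, -0.3347, 0.0099]
orientation: [[0.999, 0.047, 0.002], [0.047, -0.999, -0.001], [0.001, 0.001, -1.0]]
wrist_force: [-1.8, 0.4, 7.1]
grip_width: 0.0219
```

```bash
python3 d.py .472 -.334 .007 2.8
python3 - <<'E'
from ov import *
t=snap('top','top10'); s=snap('side','side10'); r=np.radians
st=read_state(); R=st['orientation']; yaw=np.arctan2(R[1,0],R[0,0])
p=(st['tool_pos'][0]+.042*np.cos(yaw),st['tool_pos'][1]+.042*np.sin(yaw),yaw); print(p)
a=np.linspace(0,6.283,24)
C=lambda y:[(18*np.cos(q),y,18+18*np.sin(q)) for q in a]
it=[(p,C(45),(0,0,255)),(p,C(-45),(0,0,255)),(p,NK,(0,255,0))]
ov(t,it,(445,245,80,110),5,'a'); ov(s,it,(375,150,90,70),6,'b')
A=cv2.imread('pics/a.png');B=cv2.imread('pics/b.png'); o=np.zeros((550,800,3),np.uint8); o[:,:400]=A; B=cv2.resize(B,(395,307)); o[:307,405:]=B; cv2.imwrite('pics/ov10.png',o)
E
```

```text
t 17.0 pos [ 0.4728 -0.3347  0.0099] yaw 2.69 f [-1.8  0.4  7.1] w 0.0219 j [-41.  12. 112.  -0.  56.  47.]
units xyz [-0.0018 -0.0019  0.0073] turn -0.013
(np.float64(0.514757792251589), np.float64(-0.33273843931551944), np.float64(0.04700035143361868))
```

View pics/ov10.png

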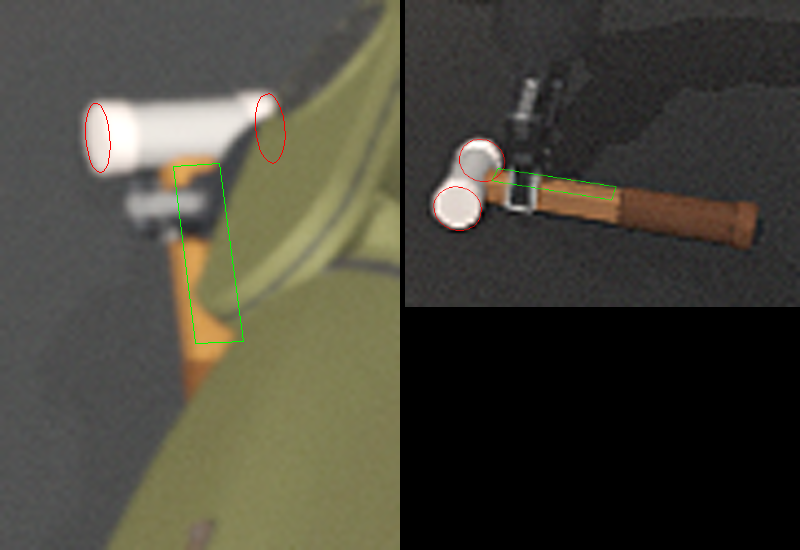

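Request:
{"fn": "servo_tool", "kwargs": {
  "steps": [
    [0,0,-0.03,0,-1],
    [0,0,-0.06,0,-1],
    [0,0,-0.06,-0.45,-1],
    [0.02,-0.05,0,0,-1],
    [0.03,-0.1,0,0,-1],
    [0.03,-0.1,0,0,-1],
    [0.02,-0.1,0,0,-1],
    [0,-0.05,0,0,-1],
    [0,0,0,0,-1],
    [0,0,0,0,-1]
  ]
}}

```text
t: 18.1
tool_pos: [0.4938, -0.1703, 0.0682]
orientation: [[0.994, 0.111, -0.001], [0.111, -0.994, -0.0], [-0.001, 0.0, -1.0]]
wrist_force: [0.4, -0.1, -3.5]
grip_width: 0.022
```

```bash
python3 d.py .5091 -.1675 .0235 6.4
```

```text
t 18.1 pos [ 0.4938 -0.1703  0.0682] yaw 6.35 f [ 0.4 -0.1 -3.5] w 0.022 j [-25.   0. 118.  -0.  61.  59.]
units xyz [ 0.0388 -0.0026  0.1117] turn -0.006
```

Request:
{"fn": "servo_tool", "kwargs": {
  "steps": [
    [0.0388,0,0,-0.006,-1],
    [0,0,0.05,0,-1],
    [0,0,0.04,0,-1],
    [0,0,0.02,0,-1],
    [0,0,0,0,-1],
    [0,0,0,0,-1]
  ]
}}

```text
t: 18.7
tool_pos: [0.5098, -0.1696, 0.0247]
orientation: [[0.994, 0.11, 0.0], [0.11, -0.994, -0.0], [0.0, 0.0, -1.0]]
wrist_force: [0.6, -0.4, -3.0]
grip_width: 0.0221
```

```bash
cat > m.py <<'E'
from ov import *
import sys
k=sys.argv[1]
t=snap('top','top'+k); s=snap('side','side'+k); r=np.radians
st=read_state(); R=st['orientation']; yaw=np.arctan2(R[1,0],R[0,0])
p=(st['tool_pos'][0]+.042*np.cos(yaw),st['tool_pos'][1]+.042*np.sin(yaw),yaw)
hz=st['tool_pos'][2]*1000+8.1
pf=(.5402,.0714,r(6.4)); c,s_=np.cos(pf[2]),np.sin(pf[2]); dx,dy=p[0]-pf[0],p[1]-pf[1]
print('t',st['t'],'head in fixture',1000*(c*dx+s_*dy),1000*(-s_*dx+c*dy),'hz',hz,'yaw',np.degrees(yaw),'f',np.round(st['wrist_force'],1),'w',st['grip_width'])
f=st['wrist_force']; print('axial',-s_*f[0]+c*f[1],'lat',c*f[0]+s_*f[1])
a=np.linspace(0,6.283,24)
C=lambda y:[(18*np.cos(q),y,hz+18*np.sin(q)) for q in a]
it=[(p,C(45),(0,0,255)),(p,C(-45),(0,0,255)),(pf,PLT,(0,255,0))]
ov(t,it,(320,200,130,110),5,'a'); ov(s,it,(320,170,110,110),5,'b')
A=cv2.imread('pics/a.png');B=cv2.imread('pics/b.png'); A=cv2.resize(A,(425,360)); B=cv2.resize(B,(370,370)); o=np.zeros((372,800,3),np.uint8); o[:360,:425]=A; o[:370,428:798]=B; cv2.imwrite('pics/m%s.png'%k,o)
E
python3 m.py 11;  python3 d.py .5091 -.1675 .0235 6.4
```

```text
t 18.8 head in fixture -14.44460832424699 -236.12612959624084 hz 33.55952738005224 yaw 6.317077039365223 f [-0.5 -0.1 -2.5] w 0.021755091913405657
axial -0.015641660706989753 lat -0.49208837641913034
t 18.8 pos [ 0.5104 -0.1695  0.0255] yaw 6.32 f [-0.5 -0.1 -2.5] w 0.0218 j [-24.   6. 118.  -0.  57.  60.]
units xyz [-0.0027 -0.0053  0.0049] turn -0.01
```

View pics/m11.png

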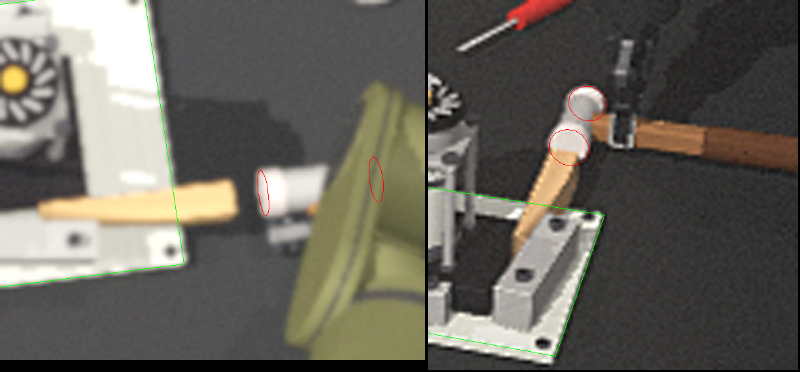

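Request:
{"fn": "servo_tool", "kwargs": {
  "steps": [
    [-0.002,-0.03,0.004,0,-1],
    [0,-0.02,0,0,-1],
    [0,-0.005,0,0,-1],
    [0,-0.005,0,0,-1],
    [0,-0.005,0,0,-1],
    [0,0,0,0,-1]
  ]
}}

```text
t: 19.4
tool_pos: [0.5063, -0.1432, 0.0231]
orientation: [[0.994, 0.111, 0.001], [0.111, -0.994, -0.001], [0.001, 0.001, -1.0]]
wrist_force: [0.7, -1.9, -3.1]
grip_width: 0.0219
```

```bash
python3 m.py 12
```

```text
t 19.5 head in fixture -15.732051175016563 -209.53150442972756 hz 31.027369666198872 yaw 6.334480021851875 f [ 0.8  0.1 -2.7] w 0.021892123869100694
axial -0.03245576595166807 lat 0.7756113716273365
```

View pics/m12.png

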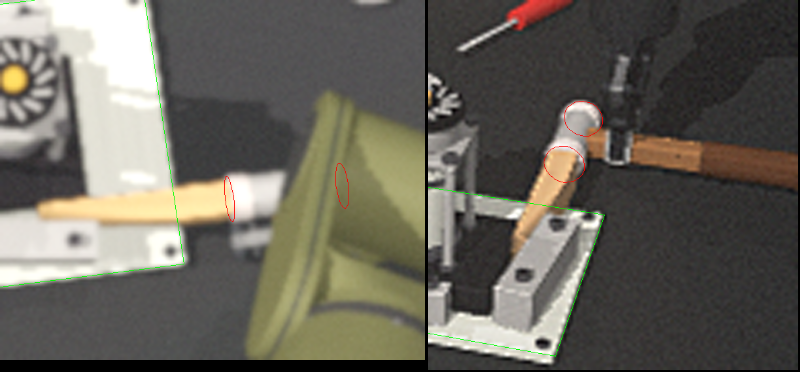

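Request:
{"fn": "servo_tool", "kwargs": {
  "steps": [
    [0.0003,-0.0025,0,0,-1],
    [0.0003,-0.0025,0,0,-1],
    [0.0003,-0.0025,0,0,-1],
    [0.0003,-0.0025,0,0,-1],
    [0.0003,-0.0025,0,0,-1],
    [0,0,0,0,-1]
  ]
}}

```text
t: 20.1
tool_pos: [0.5063, -0.1381, 0.023]
orientation: [[0.994, 0.11, 0.001], [0.11, -0.994, -0.0], [0.001, 0.0, -1.0]]
wrist_force: [0.7, -3.4, -3.2]
grip_width: 0.0218
```

Request:
{"fn": "servo_tool", "kwargs": {
  "steps": [
    [0.0003,-0.0025,0,0,-1],
    [0.0003,-0.0025,0,0,-1],
    [0.0003,-0.0025,0,0,-1],
    [0.0003,-0.0025,0,0,-1],
    [0.0003,-0.0025,0,0,-1],
    [0,0,0,0,-1]
  ]
}}

```text
t: 20.7
tool_pos: [0.5062, -0.1329, 0.0229]
orientation: [[0.994, 0.111, 0.0], [0.111, -0.994, 0.0], [0.0, -0.0, -1.0]]
wrist_force: [0.6, -4.9, -2.5]
grip_width: 0.0217
```

Request:
{"fn": "servo_tool", "kwargs": {
  "steps": [
    [0.0003,-0.0025,0,0,-1],
    [0.0003,-0.0025,0,0,-1],
    [0.0003,-0.0025,0,0,-1],
    [0.0003,-0.0025,0,0,-1]
  ]
}}

```text
t: 21.1
tool_pos: [0.5062, -0.129, 0.0229]
orientation: [[0.994, 0.11, 0.0], [0.11, -0.994, -0.0], [0.0, 0.0, -1.0]]
wrist_force: [1.3, -5.0, -1.7]
grip_width: 0.0214
```

Request:
{"fn": "servo_tool", "kwargs": {
  "steps": [
    [0.0003,-0.0025,0,0,-1],
    [0.0003,-0.0025,0,0,-1],
    [0.0003,-0.0025,0,0,-1],
    [0.0003,-0.0025,0,0,-1]
  ]
}}

```text
t: 21.5
tool_pos: [0.5062, -0.1249, 0.0228]
orientation: [[0.994, 0.11, 0.0], [0.11, -0.994, -0.0], [0.0, 0.0, -1.0]]
wrist_force: [1.3, -5.1, -2.0]
grip_width: 0.0215
```

```bash
python3 m.py 13
```

```text
t 21.6 head in fixture -13.730105696457596 -191.19119400012093 hz 30.88042432823333 yaw 6.348375292255427 f [ 2.2 -4.2 -2.6] w 0.021915042901856016
axial -4.433315539614772 lat 1.6895731289864815
```

View pics/m13.png

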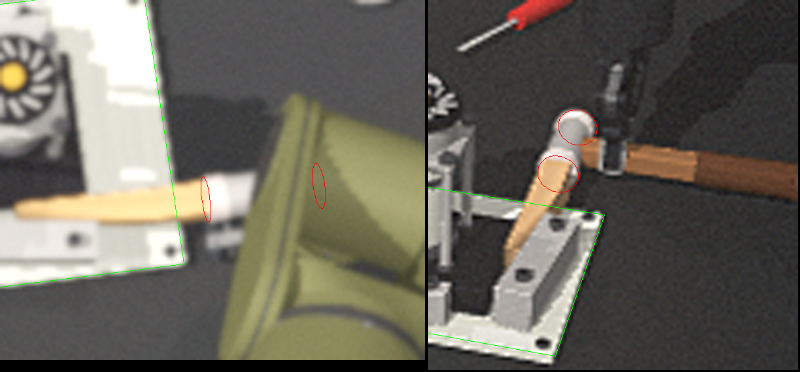

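Request:
{"fn": "servo_tool", "kwargs": {
  "steps": [
    [0.0003,-0.0025,0,0,-1],
    [0.0003,-0.0025,0,0,-1],
    [0.0003,-0.0025,0,0,-1],
    [0.0003,-0.0025,0,0,-1]
  ]
}}

```text
t: 22.0
tool_pos: [0.5061, -0.1208, 0.0228]
orientation: [[0.994, 0.11, -0.0], [0.11, -0.994, 0.0], [-0.0, -0.0, -1.0]]
wrist_force: [2.2, -4.5, -1.7]
grip_width: 0.0217
```

Request:
{"fn": "servo_tool", "kwargs": {
  "steps": [
    [0.0003,-0.0025,0,0,-1],
    [0.0003,-0.0025,0,0,-1],
    [0.0003,-0.0025,0,0,-1],
    [0.0003,-0.0025,0,0,-1]
  ]
}}

```text
t: 22.4
tool_pos: [0.5062, -0.1168, 0.0228]
orientation: [[0.994, 0.11, -0.0], [0.11, -0.994, 0.0], [-0.0, -0.0, -1.0]]
wrist_force: [2.5, -5.2, -2.3]
grip_width: 0.0217
```

Request:
{"fn": "servo_tool", "kwargs": {
  "steps": [
    [0.0003,-0.0025,0,0,-1],
    [0.0003,-0.0025,0,0,-1],
    [0.0003,-0.0025,0,0,-1]
  ]
}}

```text
t: 22.7
tool_pos: [0.5062, -0.1138, 0.0228]
orientation: [[0.994, 0.11, 0.0], [0.11, -0.994, -0.0], [0.0, 0.0, -1.0]]
wrist_force: [3.1, -4.4, -2.3]
grip_width: 0.0218
```

Request:
{"fn": "servo_tool", "kwargs": {
  "steps": [
    [0.0008,-0.0025,0,0,-1],
    [0.0008,-0.0025,0,0,-1],
    [0.0008,-0.0025,0,0,-1],
    [0.0003,-0.0025,0,0,-1]
  ]
}}

```text
t: 23.1
tool_pos: [0.5065, -0.1096, 0.0226]
orientation: [[0.994, 0.111, -0.001], [0.111, -0.994, 0.0], [-0.001, -0.0, -1.0]]
wrist_force: [-0.0, -3.1, -2.6]
grip_width: 0.0216
```

Request:
{"fn": "servo_tool", "kwargs": {
  "steps": [
    [0.0003,-0.0025,0,0,-1],
    [0.0003,-0.0025,0,0,-1],
    [0.0003,-0.0025,0,0,-1]
  ]
}}

```text
t: 23.4
tool_pos: [0.5065, -0.1065, 0.0225]
orientation: [[0.994, 0.111, -0.001], [0.111, -0.994, 0.0], [-0.001, -0.0, -1.0]]
wrist_force: [-0.7, -3.2, -2.9]
grip_width: 0.0216
```

Request:
{"fn": "servo_tool", "kwargs": {
  "steps": [
    [0.0003,-0.0025,0,0,-1],
    [0.0003,-0.0025,0,0,-1],
    [0.0003,-0.0025,0,0,-1]
  ]
}}

```text
t: 23.7
tool_pos: [0.5066, -0.1035, 0.0226]
orientation: [[0.994, 0.111, -0.001], [0.111, -0.994, 0.0], [-0.001, -0.0, -1.0]]
wrist_force: [-0.7, -3.6, -2.8]
grip_width: 0.0221
```

```bash
python3 m.py 14
```

```text
t 23.8 head in fixture -10.836786108682547 -169.9872831472199 hz 30.634619357763214 yaw 6.351626615740535 f [-0.9 -2.8 -3. ] w 0.02186814740401669
axial -2.7179531968203805 lat -1.2560534575134104
```

View pics/m14.png

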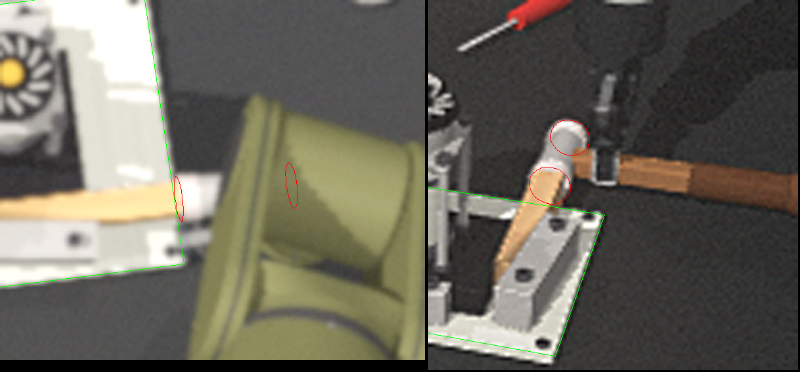

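Request:
{"fn": "servo_tool", "kwargs": {
  "steps": [
    [0.0003,-0.0025,-0.002,0,-1],
    [0.0003,-0.0025,0,0,-1],
    [0.0003,-0.0025,0,0,-1]
  ]
}}

```text
t: 24.1
tool_pos: [0.5067, -0.1005, 0.0234]
orientation: [[0.994, 0.111, -0.0], [0.111, -0.994, 0.0], [-0.0, -0.0, -1.0]]
wrist_force: [-0.0, -3.7, -3.3]
grip_width: 0.0216
```

Request:
{"fn": "servo_tool", "kwargs": {
  "steps": [
    [0.0003,-0.0025,0,0,-1],
    [0.0003,-0.0025,0,0,-1],
    [0.0003,-0.0025,0,0,-1]
  ]
}}

```text
t: 24.4
tool_pos: [0.5069, -0.0976, 0.0235]
orientation: [[0.994, 0.111, -0.0], [0.111, -0.994, 0.0], [-0.0, -0.0, -1.0]]
wrist_force: [-1.0, -3.5, -3.7]
grip_width: 0.022
```

Request:
{"fn": "servo_tool", "kwargs": {
  "steps": [
    [0.0003,-0.0025,0,0,-1],
    [0.0003,-0.0025,0,0,-1],
    [0.0003,-0.0025,0,0,-1]
  ]
}}

```text
t: 24.7
tool_pos: [0.507, -0.0946, 0.0236]
orientation: [[0.994, 0.111, -0.0], [0.111, -0.994, -0.0], [-0.0, -0.0, -1.0]]
wrist_force: [-0.1, -3.2, -4.2]
grip_width: 0.0217
```

Request:
{"fn": "servo_tool", "kwargs": {
  "steps": [
    [0.0003,-0.0025,0,0,-1],
    [0.0003,-0.0025,0,0,-1],
    [0.0003,-0.0025,0,0,-1]
  ]
}}

```text
t: 25.0
tool_pos: [0.507, -0.0917, 0.0236]
orientation: [[0.994, 0.111, -0.0], [0.111, -0.994, -0.0], [-0.0, 0.0, -1.0]]
wrist_force: [-1.1, -5.0, -4.2]
grip_width: 0.0214
```

Request:
{"fn": "servo_tool", "kwargs": {
  "steps": [
    [0.0003,-0.0025,0,0,-1],
    [0.0003,-0.0025,0,0,-1]
  ]
}}

```text
t: 25.2
tool_pos: [0.507, -0.0904, 0.0237]
orientation: [[0.994, 0.111, -0.0], [0.111, -0.994, -0.002], [-0.0, 0.002, -1.0]]
wrist_force: [-1.3, -8.0, -3.8]
grip_width: 0.0219
```

Request:
{"fn": "servo_tool", "kwargs": {
  "steps": [
    [0.0003,-0.0025,0,0,-1],
    [0.0003,-0.0025,0,0,-1]
  ]
}}

```text
t: 25.4
tool_pos: [0.507, -0.089, 0.0237]
orientation: [[0.994, 0.111, -0.0], [0.111, -0.994, -0.003], [-0.0, 0.003, -1.0]]
wrist_force: [-1.9, -10.9, -3.9]
grip_width: 0.0218
```

Request:
{"fn": "servo_tool", "kwargs": {
  "steps": [
    [0.0003,-0.0025,0,0,-1],
    [0.0003,-0.0025,0,0,-1]
  ]
}}

```text
t: 25.6
tool_pos: [0.507, -0.0877, 0.0239]
orientation: [[0.994, 0.111, -0.0], [0.111, -0.994, -0.004], [-0.001, 0.004, -1.0]]
wrist_force: [-2.7, -13.8, -3.5]
grip_width: 0.0218
```

Request:
{"fn": "servo_tool", "kwargs": {
  "steps": [
    [0,-0.0025,0,0,-1],
    [0,-0.0025,0,0,-1]
  ]
}}

```text
t: 25.8
tool_pos: [0.507, -0.0865, 0.024]
orientation: [[0.994, 0.111, 0.0], [0.111, -0.994, -0.006], [-0.0, 0.006, -1.0]]
wrist_force: [-2.3, -16.3, -3.2]
grip_width: 0.0219
```

Request:
{"fn": "servo_tool", "kwargs": {
  "steps": [
    [0,-0.0025,0,0,-1],
    [0,-0.001,0,0,-1]
  ]
}}

```text
t: 26.0
tool_pos: [0.5069, -0.0857, 0.0242]
orientation: [[0.994, 0.111, 0.001], [0.111, -0.994, -0.007], [-0.0, 0.007, -1.0]]
wrist_force: [-2.8, -18.6, -3.1]
grip_width: 0.022
```

```bash
python3 m.py 15
```

```text
t 26.1 head in fixture -8.520022119265318 -152.39378998215435 hz 32.32164152398898 yaw 6.370483503828395 f [ -2.7 -17.7  -4.3] w 0.022174925719772826
axial -17.324751015957993 lat -4.67272370823546
```

View pics/m15.png

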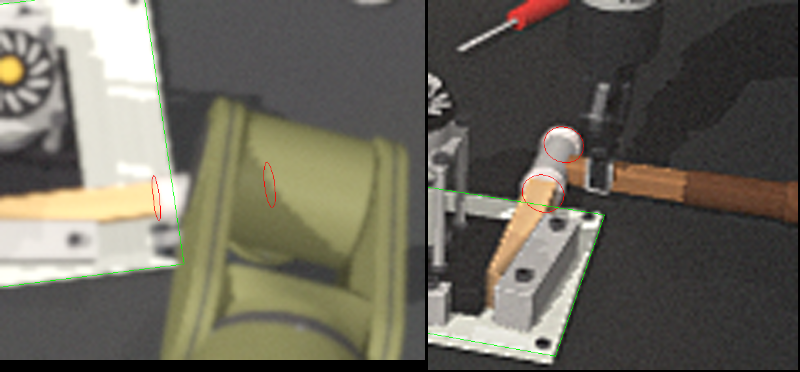

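Request:
{"fn": "servo_tool", "kwargs": {
  "steps": [
    [-0.001,-0.0025,0,0,-1],
    [0,-0.0025,0,0,-1]
  ]
}}

```text
t: 26.3
tool_pos: [0.5069, -0.0845, 0.0245]
orientation: [[0.994, 0.111, 0.002], [0.111, -0.994, -0.008], [0.001, 0.009, -1.0]]
wrist_force: [-1.9, -21.1, -3.2]
grip_width: 0.0217
```

Request:
{"fn": "servo_tool", "kwargs": {
  "steps": [
    [0,-0.002,0,0,-1],
    [0,0,0,0,-1]
  ]
}}

```text
t: 26.5
tool_pos: [0.5069, -0.0839, 0.0246]
orientation: [[0.994, 0.111, 0.002], [0.111, -0.994, -0.009], [0.001, 0.009, -1.0]]
wrist_force: [-1.8, -21.0, -4.4]
grip_width: 0.0221
```

Request:
{"fn": "servo_tool", "kwargs": {
  "steps": [
    [0,-0.0025,0,0,-1],
    [0,0,0,0,-1]
  ]
}}

```text
t: 26.7
tool_pos: [0.5069, -0.0833, 0.0247]
orientation: [[0.994, 0.111, 0.002], [0.111, -0.994, -0.009], [0.001, 0.01, -1.0]]
wrist_force: [-1.0, -22.0, -3.6]
grip_width: 0.0218
```

```bash
python3 d.py .5091 -.1675 .0235 6.4
```

```text
t 26.7 pos [ 0.5069 -0.0833  0.0247] yaw 6.36 f [ -1.  -22.   -3.6] w 0.0218 j [-15.   3. 121.  -1.  56.  69.]
units xyz [-0.0178  0.2099  0.0051] turn -0.004
```

Request:
{"fn": "servo_tool", "kwargs": {
  "steps": [
    [0,0.01,0,0,-1],
    [0,0.02,0,0,-1],
    [0,0.05,0,0,-1],
    [0,0.05,-0.05,0,-1],
    [0,0.1,-0.05,0,-1],
    [0,0.1,0,0,-1],
    [0,0.1,0,0,-1],
    [0,0.1,0,0,-1],
    [0,0.07,0,0,-1],
    [0,0.03,0.05,0,-1],
    [0,0,0,0,-1],
    [0,0,0,0,-1]
  ]
}}

```text
t: 27.9
tool_pos: [0.5331, -0.3279, 0.0425]
orientation: [[0.994, 0.11, -0.002], [0.11, -0.994, 0.003], [-0.001, -0.003, -1.0]]
wrist_force: [0.2, -0.0, -2.9]
grip_width: 0.0216
```

```bash
python3 d.py .475 -.331 .0105 2.8; python3 m.py 16
python3 - <<'E'
from ov import *
t=pickle.load(open('pics/top16.pkl','rb')); s=pickle.load(open('pics/side16.pkl','rb')); r=np.radians
pf=(.5402,.0714,r(6.4)); 
ov(t,[(pf,PLT,(0,255,0))],(275,185,115,115),4,'a'); ov(s,[(pf,PLT,(0,255,0))],(262,180,130,100),3,'b')
A=cv2.imread('pics/a.png');B=cv2.imread('pics/b.png'); o=np.zeros((460,800,3),np.uint8); o[:,:460]=A; B=cv2.resize(B,(338,260)); o[:260,462:]=B; cv2.imwrite('pics/m17.png',o)
E
```

```text
t 27.9 pos [ 0.5331 -0.3279  0.0425] yaw 6.33 f [ 0.2 -0.  -2.9] w 0.0216 j [-37.  15. 105.   0.  60.  47.]
units xyz [-0.1452 -0.0081  0.0802] turn 0.442
t 28.0 head in fixture -8.687754313271165 -396.2036323248413 hz 51.92783969425211 yaw 6.390578013526432 f [ 0.1  0.4 -2.4] w 0.021944507511073505
axial 0.4283384971136636 lat 0.13498528311957086
```

View pics/m17.png

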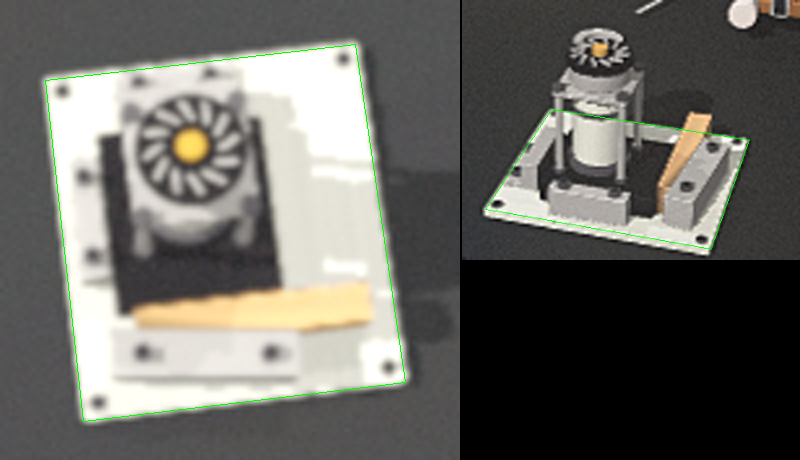

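View pics/side16.png

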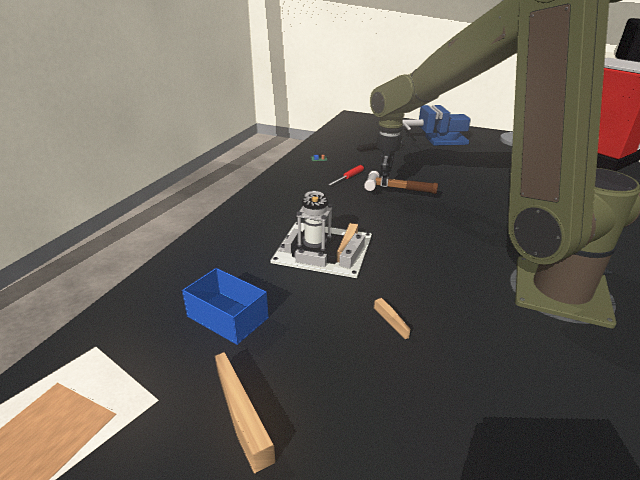

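Request:
{"fn": "servo_tool", "kwargs": {
  "steps": [
    [-0.05,0,0,0,-1],
    [-0.06,0,0,0,-1],
    [-0.035,0,0,0,-1],
    [0,0,0.04,0,-1],
    [0,0,0.02,0,-1],
    [0,0,0.01,0,-1],
    [0,0,0.006,0,-1],
    [0,0,0.002,0,-1],
    [0,0,0,0,-1]
  ]
}}

```text
t: 28.9
tool_pos: [0.4765, -0.3354, 0.0124]
orientation: [[0.994, 0.111, 0.0], [0.111, -0.994, -0.0], [0.0, 0.0, -1.0]]
wrist_force: [0.5, 0.4, -3.3]
grip_width: 0.0219
```

Request:
{"fn": "servo_tool", "kwargs": {
  "steps": [
    [0,0,0.003,0,-1],
    [0,0,0.003,0,-1],
    [0,0,0,0,-1],
    [0,0,0,0,-1]
  ]
}}

```text
t: 29.3
tool_pos: [0.4762, -0.3354, 0.0101]
orientation: [[0.994, 0.11, 0.0], [0.11, -0.994, -0.0], [0.0, 0.0, -1.0]]
wrist_force: [-0.2, -1.0, -3.1]
grip_width: 0.0218
```

Request:
{"fn": "servo_tool", "kwargs": {
  "steps": [
    [0,0,0.002,0,-1],
    [0,0,0.002,0,-1],
    [0,0,0,0,-1]
  ]
}}

```text
t: 29.6
tool_pos: [0.4763, -0.3356, 0.0099]
orientation: [[0.994, 0.111, -0.0], [0.111, -0.994, 0.0], [-0.0, -0.0, -1.0]]
wrist_force: [-4.6, 2.4, 6.9]
grip_width: 0.0219
```

Contact with the bench. Next I release and retreat.

Request:
{"fn": "servo_tool", "kwargs": {
  "steps": [
    [0,0,0,0,1],
    [0,0,0,0,1],
    [0,0,0,0,1],
    [0,0,0,0,1],
    [0,0,0,0,1],
    [0,0,0,0,1],
    [0,0,-0.05,0,1],
    [0,0,-0.1,0,1],
    [0,0,-0.1,0,1],
    [0,0,-0.1,0,1],
    [-0.05,0.05,-0.1,0,1],
    [0,0,0,0,1]
  ]
}}

```text
t: 30.8
tool_pos: [0.4603, -0.3616, 0.1965]
orientation: [[0.994, 0.109, 0.009], [0.109, -0.994, -0.01], [0.008, 0.011, -1.0]]
wrist_force: [0.0, -0.3, 1.0]
grip_width: 0.0851
```

```bash
python3 d.py .475 -.331 .0105 2.8; python3 -c "
from h import *
snap('top','top20');snap('side','side20')
a=cv2.imread('pics/side20.png');cv2.imwrite('pics/side20z.png',cv2.resize(a[140:290,260:460],None,fx=4,fy=4,interpolation=2))
b=cv2.imread('pics/top20.png');cv2.imwrite('pics/top20z.png',cv2.resize(b[180:380,270:530],None,fx=3,fy=3,interpolation=2))"
```

```text
t 30.8 pos [ 0.4603 -0.3616  0.1965] yaw 6.25 f [ 0.  -0.3  1. ] w 0.0851 j [-43.  -0. 105.  -0.  74.  40.]
units xyz [ 0.0413 -0.0771  0.4644] turn 0.431
```

View pics/side20z.png

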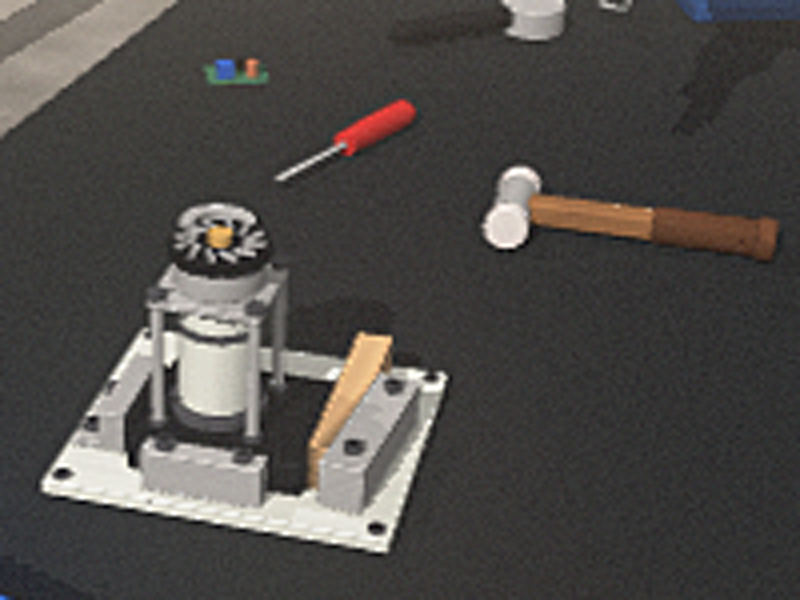

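View pics/top20z.png

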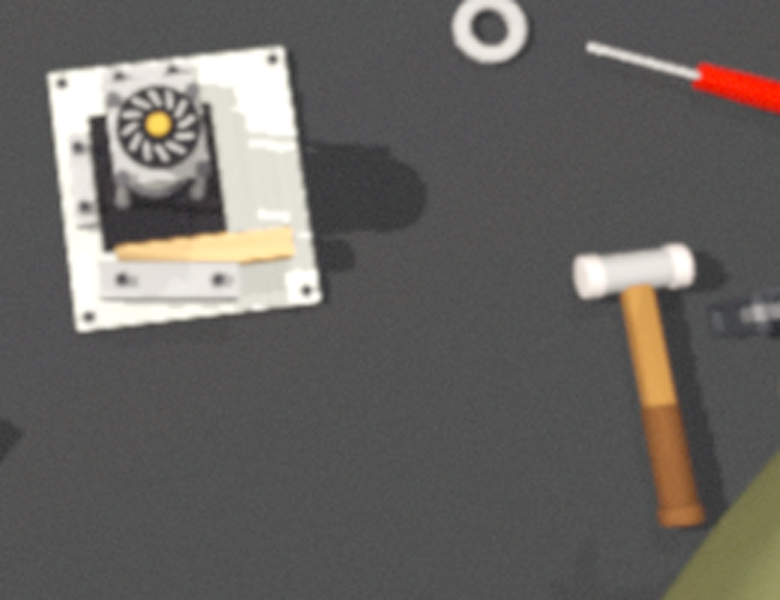

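The pictures show the wedge seated flat between foot and fence, the mallet lying on the bench clear of the fixture, and the gripper open and clear of everything. I'm handing in.

```bash
python3 -c "
from station import hand_in
print(hand_in())"
```

```text
the job is handed in; nothing more can be done
None
```

The job is handed in, at about 31 s of the 72 s allowed. I started the middle wedge by hand about 43 mm into the gap, let it go, and drove it on with slow mallet pushes. The mallet is back on the bench near where it first lay, well clear of the fixture.

- **Driving:** while the grinder was sliding over to the side stop, the push stayed at about 3–5 N. The wedge started to bite with its tip about 37 mm into the fixture frame (y). I drove it about 8.5 mm further and stopped at a reading of 22 N, inside the 20–25 N you gave for locked tight.
- **Last pictures:** the wedge lies flat between foot and fence, the grinder is upright in its fixture, and the mallet is flat on the bench. The gripper is open and touching nothing. The burr and screwdriver look undisturbed; the parts bin and the other two wedges were in place in the picture before last.
- **Not measured:** I couldn't measure the clamping force itself. From the travel since the bite I estimate about 25 N at the foot.
- **Disagreement:** above the plate, the top camera put the wedge 2–4 mm off from the arm's own reading, and the side camera 1–1.5 mm. I went by the side camera and by feeling for the fence.

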